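# Move the conveyor rollers to the tray in order and chock the row

### The arm

A 6-joint arm with a two-finger parallel gripper is mounted at the origin on the work surface. World frame = base frame: x ahead of the robot, y to its left, z up, the work surface at z = 0. Lengths are in m, angles in rad, forces in N, time in s.
With the tool pointing down it reaches from about 0.35 to 0.975 m from the base axis. Payload 4.9 kg.
Tool frame: the origin (TCP) lies midway between the tips of the shut fingers; the grasp point (between the pads) lies 19 mm behind it; z points along the fingers, x is the direction in which the jaws open and shut, and the axes are right-handed (so a half turn about z gives the same grasp; the last joint's range is limited). The gripper opens to 85 mm and grips with 20 to 120 N. Pads are 22 mm wide; open, the fingers measure 114 mm over their backs; the gripper's body (76 mm by 85 mm) begins 54 mm behind the grasp point. The pads swing forward as they close: fully open they stand 13 mm farther back than shut.
Start: joints at [1.158, 0.053, 1.613, -0, 1.476, -0.119], TCP at [0.181, 0.598, 0.231] pointing down, gripper open.
Joint ranges: [-3.01, 3.01], [-1.01, 2.22], [0.06, 2.58], [-1.02, 4.17], [0.09, 2.62], [-3.14, 3.14]. Speed limits (rad/s): [2.57, 2.57, 3.14, 3.14, 3.14, 3.14].

### API

Orientations are given as a rotation vector (axis times angle).
In Python, from station import ctrl gives the robot as it stands.
- The arm moves only by the tool step_arm, never from a script. Its argument "increments" is text: rows parted by semicolons, each of 6 numbers parted by spaces: the shift along the tool's x, y, z as a fraction of full scale, then the turn, a rotation vector about the tool's x, y, z as a fraction of full scale. In form: x y z rx ry rz; .... A call has 1 to 12 rows; each row shifts and turns the commanded pose from where the row before left it, along the tool's axes as they then stand; what a row does not reach is not made up. Full scale, the value 1, is 0.025 m for a shift and 0.1 rad for a turn. A row lasts 1/12 s, in which the tool goes at most 41.7 mm and 7.16 degrees, less where a joint would pass 70% of its speed; a pose out of reach is approached as far as the arm can. A call with a number of a shift or a turn outside -1 to 1 is refused whole. A call with a gripper value outside its range is refused whole. "fingers" is the opening, from -1 (shut) to 1 (fully open), so that 0 is half open, set as the call begins (left out, the last holds). The fingers move at their own pace and stop on an object; "newtons" is the grip in N (left out, the last holds). Time passes only in rows, so rows that do not move let the fingers close. It gives the time, the measured TCP pose, the force and the opening at its end, in the units of the state.
- ctrl.get_obs(): the state, without advancing time (a new reading comes with each control period).
- ctrl.get_image(name): name is "scene" or "top" or "wrist"; returns a dict with "pixels" (384x512x3 uint8, red, green, blue), "intrinsics" (3x3 intrinsics, pixels), "distortion" ([k1, k2, p1, p2, k3] as OpenCV has them; the pictures are not rectified), "eye" and "orientation" of the camera in the world. Camera axes: x right, y down, z forward; pixel columns grow to the right and rows downward; lengths in m; the calibration is good to about 2 mm. A picture is of the moment at which its call begins. There is no depth.
- ctrl.finish_job(): hands the job in, once; it reports no verdict.
The state is a dict: "t": time; "q": joint angles; "dq": joint speeds; "effort": joint torques, N m; "tool_pos": TCP position; "tool_rot": TCP orientation; "contact_force": force on the tool from outside, world axes, zero at the start; "wrist_torque": the same for the moment, N m; "opening": finger opening in m.
Only numpy, scipy, OpenCV 4.12 (cv2) and the standard library are available. Lean on these libraries where they do the work, as an engineer would, in place of code of your own. Each camera call takes 0.05 s, during which the arm holds its last target.

### The job

Four egg-conveyor rollers have drained in the rack in the order they came off the machine. Lay them across the open-ended carrying tray in that same order, the one farthest from you in the rack lying against the tray's end stop and the others following side by side in one close row. Chock the last one with the wooden wedge, flat on the tray floor with its thin edge pushed in under the roller, so that the row cannot roll apart.

Things in the scene. Friction and masses are not known exactly. Their poses are not given: they have to be found in the camera images.
- roller_plain: plain conveyor roller: smooth cylinder over its whole length. White plastic, 60 mm long between flat end faces, 48 mm diameter at its ends, about 0.1 kg. Origin: middle of its axis; own y along the axis. At the start in its saddle, axis level, 41.5 mm above the bench. Taken by its end faces it leaves neighbours clear.
- roller_waisted: waisted conveyor roller: hourglass, narrowing smoothly to 26 mm in the middle. White plastic, 60 mm long between flat end faces, 48 mm diameter at its ends, about 0.1 kg. Origin: middle of its axis; own y along the axis. At the start in its saddle, axis level, 41.5 mm above the bench. Taken by its end faces it leaves neighbours clear.
- roller_flanged: flanged conveyor roller: bobbin, a straight thin barrel (24 mm) between two end discs 9 mm thick. White plastic, 60 mm long between flat end faces, 48 mm diameter at its ends, about 0.1 kg. Origin: middle of its axis; own y along the axis. At the start in its saddle, axis level, 41.5 mm above the bench. Taken by its end faces it leaves neighbours clear.
- roller_grooved: grooved conveyor roller: cylinder with three deep square grooves round it 7.6 mm wide. White plastic, 60 mm long between flat end faces, 48 mm diameter at its ends, about 0.1 kg. Origin: middle of its axis; own y along the axis. At the start in its saddle, axis level, 41.5 mm above the bench. Taken by its end faces it leaves neighbours clear.
- saddle_plain: fixed steel V saddle in which the plain roller starts. The rack: four such saddles in a straight row, 60 mm apart, each 58 mm along the row, 54 wide, 25 high, on a foot plate 84 wide, 3 thick, on a bar 8 mm high. Origin: centre underneath, 8 mm above the bench, 33.5 below the roller's axis; x along the row, away from the robot (within 20 degrees), y along the roller's axis.
- saddle_waisted: fixed steel V saddle in which the waisted roller starts. The rack: four such saddles in a straight row, 60 mm apart, each 58 mm along the row, 54 wide, 25 high, on a foot plate 84 wide, 3 thick, on a bar 8 mm high. Origin: centre underneath, 8 mm above the bench, 33.5 below the roller's axis; x along the row, away from the robot (within 20 degrees), y along the roller's axis.
- saddle_flanged: fixed steel V saddle in which the flanged roller starts. The rack: four such saddles in a straight row, 60 mm apart, each 58 mm along the row, 54 wide, 25 high, on a foot plate 84 wide, 3 thick, on a bar 8 mm high. Origin: centre underneath, 8 mm above the bench, 33.5 below the roller's axis; x along the row, away from the robot (within 20 degrees), y along the roller's axis.
- saddle_grooved: fixed steel V saddle in which the grooved roller starts. The rack: four such saddles in a straight row, 60 mm apart, each 58 mm along the row, 54 wide, 25 high, on a foot plate 84 wide, 3 thick, on a bar 8 mm high. Origin: centre underneath, 8 mm above the bench, 33.5 below the roller's axis; x along the row, away from the robot (within 20 degrees), y along the roller's axis.
- tray: fixed steel tray 260 x 130 mm. Origin on the bench; x along it to the end stop, away from the robot (within 20 degrees). Floor x = -135 to 125 mm, top at z = 3; side lips 12 high, inner faces y = +-62; stop 30 high, inner face x = 121; near end open. Four rollers tight against the stop: axes at x = 97, 49, 1, -47, z = 27 mm.
- chock: plain wooden wedge 56 mm long (x), 45 wide (y), 32 high, 0.08 kg, on the bench between rack and tray. Origin: centre of its underside; x points to the thin edge (3 mm thick, at x = 28), at the start within 30 degrees of away from the robot. Slope up to x = -12, flat top to the heel, x = -28. On one floor with a roller it touches it with the roller's axis at x = 40 mm.
Not all that is in view belongs to the job. What is shaped like the roller_plain but pink is not meant. What is shaped like the roller_waisted but red is not meant.

How it is judged:
By the outcome, as a careful person would: the job done as asked, in the order asked, and still so for the second after the job is handed in, with the robot touching nothing.
It also fails if it takes over 118 s, if anything falls off the work surface, if the arm or the gripper's body presses on something with over 40 N, if the wrist force passes 120 N, or if a joint passes its speed limit or range.

## Working session

There is one attempt and no reset: what is moved stays moved. The work goes in short steps, Python scripts to look and compute and a tool call to move; the robot and the scene stay as the last step left them, time stands still between calls to the robot, and variables do not carry over. Pictures are saved under pics/ and viewed, and the job is handed in when it is done.

Besides the shell and the picture viewer there is one more tool, called as name(argument=value, ...) on one line, values as JSON. step_arm: Moves the arm, as the interface text tells. Shift numbers are shares of 0.025 m and turn numbers shares of 0.1 rad, none past 1 either way. Its arguments: {"type":"object","properties":{"increments":{"type":"string"},"fingers":{"type":"number"},"newtons":{"type":"number"}},"required":["increments"]}

```bash
ls; mkdir -p pics
cat > h.py <<'E'
import numpy as np, cv2
from station import ctrl
def snap(name,fn):
    d=ctrl.get_image(name); cv2.imwrite('pics/'+fn+'.png',d['pixels'][:,:,::-1])
    np.savez('pics/'+fn+'.npz',**{k:np.array(v) for k,v in d.items()}); return d
def R(o):
    o=np.array(o,float)
    if o.shape==(3,3): return o
    if o.size==3: return cv2.Rodrigues(o.reshape(3,1))[0]
    raise Exception(o)
def ray(d,uv):
    p=cv2.undistortPoints(np.array(uv,float).reshape(-1,1,2),np.array(d['intrinsics'],float),np.array(d['distortion'],float)).reshape(-1,2)
    v=np.c_[p,np.ones(len(p))]@R(d['orientation']).T
    return np.array(d['eye'],float),v
def onz(d,uv,z):
    e,v=ray(d,uv); return e+v*((z-e[2])/v[:,2])[:,None]
def proj(d,X):
    Rm=R(d['orientation']); X=np.array(X,float).reshape(-1,3)
    t=-Rm.T@np.array(d['eye'],float)
    return cv2.projectPoints(X,cv2.Rodrigues(Rm.T)[0],t,np.array(d['intrinsics'],float),np.array(d['distortion'],float))[0].reshape(-1,2)
def tri(d1,u1,d2,u2):
    e1,v1=ray(d1,[u1]);e2,v2=ray(d2,[u2]);A=np.c_[v1[0],-v2[0]]
    s=np.linalg.lstsq(A,e2-e1,rcond=None)[0]; a=e1+s[0]*v1[0];b=e2+s[1]*v2[0]
    return (a+b)/2,np.linalg.norm(a-b)
E
python3 - <<'E'
from h import *
for n in ['scene','top','wrist']:
    d=snap(n,n+'0'); print(n,d['eye'],d['orientation'],d['intrinsics'],d['distortion'])
print(ctrl.get_obs())
E
```

```text
pics
scene [ 1.315877   -0.22374368  0.67263412] [-1.82202502 -1.40350604  0.72881893] [[425.72048216   0.         254.43199614]
 [  0.         425.72048216 188.56688664]
 [  0.           0.           1.        ]] [-0.14243186  0.          0.          0.          0.        ]
top [0.30180424 0.0015349  0.97936219] [-1.9579223   2.26658021 -0.23590396] [[442.47646398   0.         258.49708621]
 [  0.         442.47646398 189.05956598]
 [  0.           0.           1.        ]] [-0.06826108  0.          0.          0.          0.        ]
wrist [0.11443233 0.61804094 0.37267908] [2.33086498 1.72945778 0.24507571] [[295.81237525   0.         259.13208187]
 [  0.         295.81237525 195.29341962]
 [  0.           0.           1.        ]] [-0.070583  0.        0.        0.        0.      ]
{'t': 0.15, 'q': array([ 1.15798189e+00,  5.32437312e-02,  1.61393081e+00, -9.02129460e-06,
        1.47601629e+00, -1.19007896e-01]), 'dq': array([-0.00091334, -0.00330189, -0.00423121, -0.00042322,  0.0005335 ,
        0.00024858]), 'effort': array([ 1.02335998e-04, -3.94243562e+01, -3.70721734e+01, -1.28656047e-04,
        4.67906561e-03,  4.62884225e-05]), 'tool_pos': array([0.18081518, 0.59778157, 0.23035011]), 'tool_rot': array([ 2.52203433e+00,  1.87187317e+00, -2.17166598e-03]), 'contact_force': array([ 0.37887938, -0.42019777,  0.53171988]), 'wrist_torque': array([ 0.0278882 ,  0.00910376, -0.03317331]), 'opening': 0.08545335106873655}
```

View pics/scene0.png

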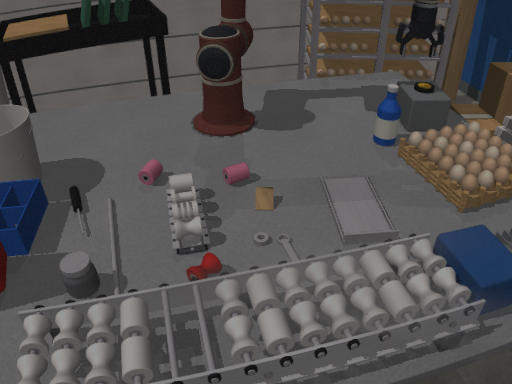

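View pics/top0.png

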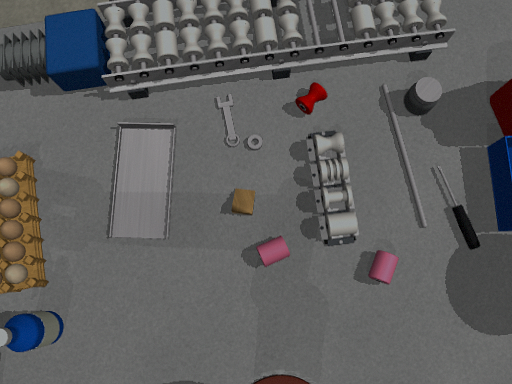

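View pics/wrist0.png

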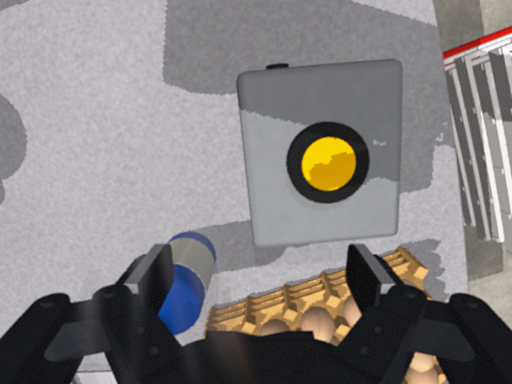

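Run:
```python
import cv2,numpy as np
a=cv2.imread('pics/top0.png')
c=cv2.resize(a[120:255,225:370],None,fx=5,fy=5,interpolation=cv2.INTER_CUBIC)[:600]
cv2.imwrite('pics/c1.png',c[:600,:800])
a=cv2.imread('pics/scene0.png')
cv2.imwrite('pics/c2.png',cv2.resize(a[155:285,130:280],None,fx=4.6,fy=4.6,interpolation=cv2.INTER_CUBIC))
a=cv2.imread('pics/top0.png')
cv2.imwrite('pics/c3.png',cv2.resize(a[115:245,100:265],None,fx=4.6,fy=4.6,interpolation=cv2.INTER_CUBIC))
```

```text
(no output)
```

View pics/c1.png

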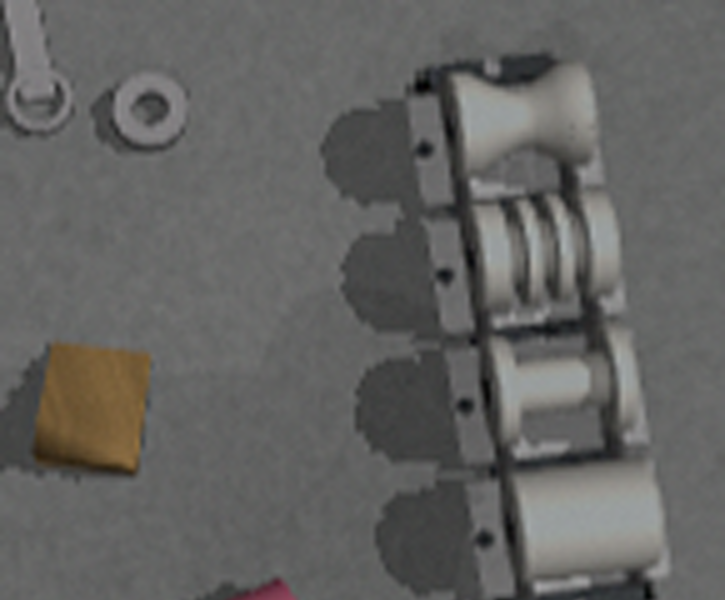

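View pics/c2.png

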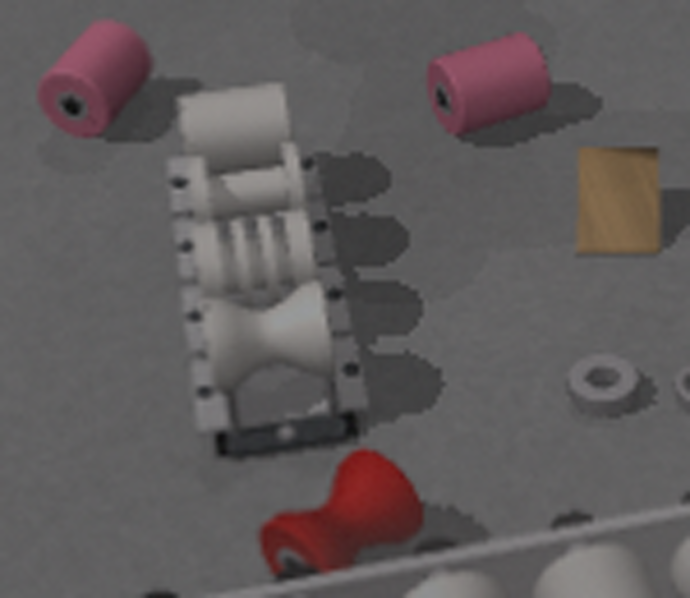

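View pics/c3.png

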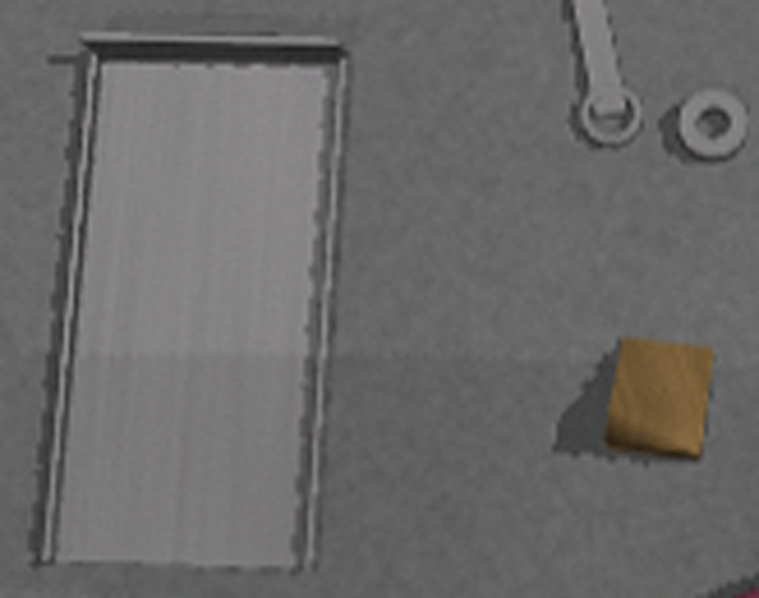

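Run:
```python
from h import *
d=dict(np.load('pics/top0.npz')); s=dict(np.load('pics/scene0.npz'))
def c3(p): return [100+p[0]/4.6-.4,115+p[1]/4.6-.4]
def c1(p): return [225+p[0]/5-.4,120+p[1]/5-.4]
def c2(p): return [130+p[0]/4.6-.4,155+p[1]/4.6-.4]
print('tray floor near L,R', onz(d,[c3((55,565)),c3((300,568))],.003))
print('stop top outer L,R', onz(d,[c3((80,40)),c3((345,42))],.03))
print('chock top heel', onz(d,[c3((607,448)),c3((700,458))],.032), 'thin', onz(d,[c3((622,340)),c3((713,350))],.003))
# plate holes
H1=[(425,150),(446,275),(464,405),(484,539)];H2=[(350,370),(335,294),(320,226),(307,163)]
P=onz(d,[c1(p) for p in H1],.011);print(P,np.diff(P,axis=0))
for a,b in zip(H1,H2): print(tri(d,c1(a),s,c2(b)))
# roller axis ends top view centers
print('rollers',onz(d,[c1(p) for p in [(525,113),(547,250),(565,385),(588,517)]],.0415))
```

```text
tray floor near L,R [[0.4451813  0.31206066 0.003     ]
 [0.42687651 0.19399328 0.003     ]]
stop top outer L,R [[0.69983146 0.27127533 0.03      ]
 [0.67873287 0.1402713  0.03      ]]
chock top heel [[ 0.45859982  0.03874822  0.032     ]
 [ 0.44753563 -0.00390343  0.032     ]] thin [[ 0.51543791  0.0254797   0.003     ]
 [ 0.50398477 -0.01797144  0.003     ]]
[[ 0.57887187 -0.15577024  0.011     ]
 [ 0.51956941 -0.15517762  0.011     ]
 [ 0.45966161 -0.1529414   0.011     ]
 [ 0.39928416 -0.15138581  0.011     ]] [[-0.05930246  0.00059262  0.        ]
 [-0.0599078   0.00223622  0.        ]
 [-0.06037745  0.0015556   0.        ]]
(array([ 0.57848248, -0.15636901,  0.01195538]), np.float64(0.0015162312240259194))
(array([ 0.51900251, -0.15505594,  0.01334311]), np.float64(0.000517374398010345))
(array([ 0.45915959, -0.15345378,  0.01324347]), np.float64(0.001747020834803712))
(array([ 0.39889286, -0.15194414,  0.01339586]), np.float64(0.0018792146740416735))
rollers [[ 0.58064186 -0.19779598  0.0415    ]
 [ 0.51739869 -0.19607318  0.0415    ]
 [ 0.45696045 -0.19292909  0.0415    ]
 [ 0.39895405 -0.19230709  0.0415    ]]
```

```bash
cat >> h.py <<'E'
def plan(x,y,z,yaw,o=None):
    """yaw deg of tool x in world; prints turn units about tool z, then shifts in units after turning"""
    o=o or ctrl.get_obs(); Rm=R(o['tool_rot']); cur=np.degrees(np.arctan2(Rm[1,0],Rm[0,0]))
    dy=(yaw-cur+180)%360-180; c,s=np.cos(np.radians(yaw)),np.sin(np.radians(yaw))
    D=np.array([x,y,z])-o['tool_pos']
    t=np.array([D[0]*c+D[1]*s, D[0]*s-D[1]*c, -D[2]])/.025
    print('t',round(o['t'],2),'pos',o['tool_pos'].round(4),'yaw',cur.round(2),'tilt',Rm[:,2].round(4),'turn rz units',round(-np.radians(dy)/.1,2),'shift units',t.round(2),'F',np.round(o['contact_force'],1),'open',round(o['opening'],4))
E
python3 -c "
from h import *
plan(.54,.235,.25,81.2)"
```

```text
t 0.15 pos [0.1808 0.5978 0.2304] yaw 73.17 tilt [-6.0e-04 -1.5e-03 -1.0e+00] turn rz units -1.4 shift units [-12.14  16.42  -0.79] F [ 0.4 -0.4  0.5] open 0.0855
```

step_arm(increments="0 0 -0.4 0 0 -0.7; 0 0 -0.4 0 0 -0.7; -0.72 0.97 0 0 0 0; -0.72 0.97 0 0 0 0; -0.72 0.97 0 0 0 0; -0.72 0.97 0 0 0 0; -0.72 0.97 0 0 0 0; -0.72 0.97 0 0 0 0; -0.72 0.97 0 0 0 0; -0.72 0.97 0 0 0 0; -0.72 0.97 0 0 0 0; -0.72 0.97 0 0 0 0", fingers=1, newtons=40)

```text
t: 1.15
tool_pos: [0.3937, 0.3819, 0.251]
tool_rot: [-2.385, -2.044, 0.001]
contact_force: [0.2, -0.2, 0.3]
opening: 0.0853
```

step_arm(increments="-0.72 0.97 0 0 0 0; -0.72 0.97 0 0 0 0; -0.72 0.97 0 0 0 0; -0.72 0.97 0 0 0 0; -0.72 0.97 0 0 0 0; -0.72 0.97 0 0 0 0; -0.72 0.97 0 0 0 0; 0 0 0 0 0 0; 0 0 0 0 0 0; 0 0 0 0 0 0")

```text
t: 1.98
tool_pos: [0.5411, 0.2328, 0.2508]
tool_rot: [-2.385, -2.043, 0.001]
contact_force: [0.4, 0.7, 0.1]
opening: 0.0858
```

```bash
python3 -c "
from h import *
snap('wrist','w1')
plan(.53,-.195,.25,88.5)"
```

```text
t 2.03 pos [0.5408 0.2332 0.251 ] yaw 81.23 tilt [-8.e-04  2.e-04 -1.e+00] turn rz units -1.27 shift units [-1.713e+01  1.000e-02  4.000e-02] F [0.2 0.1 0.5] open 0.0858
```

View pics/w1.png

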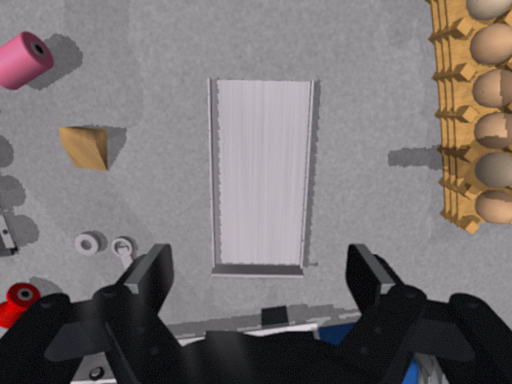

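Run:
```python
import cv2
a=cv2.imread('pics/w1.png')
cv2.imwrite('pics/c4.png',cv2.resize(a[70:190,200:330],None,fx=5,fy=5,interpolation=cv2.INTER_CUBIC))
cv2.imwrite('pics/c5.png',cv2.resize(a[180:290,200:330],None,fx=5,fy=5,interpolation=cv2.INTER_CUBIC))
cv2.imwrite('pics/c6.png',cv2.resize(a[110:190,40:130],None,fx=6,fy=6,interpolation=cv2.INTER_CUBIC))
```

```text
(no output)
```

View pics/c4.png

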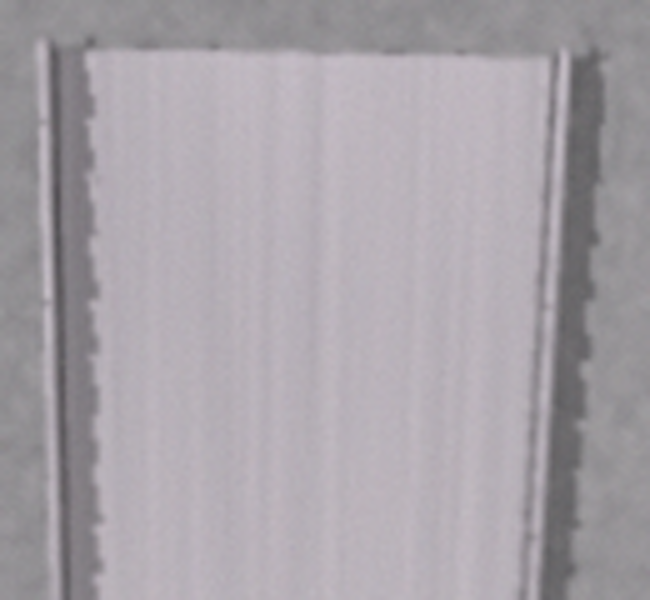

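View pics/c5.png

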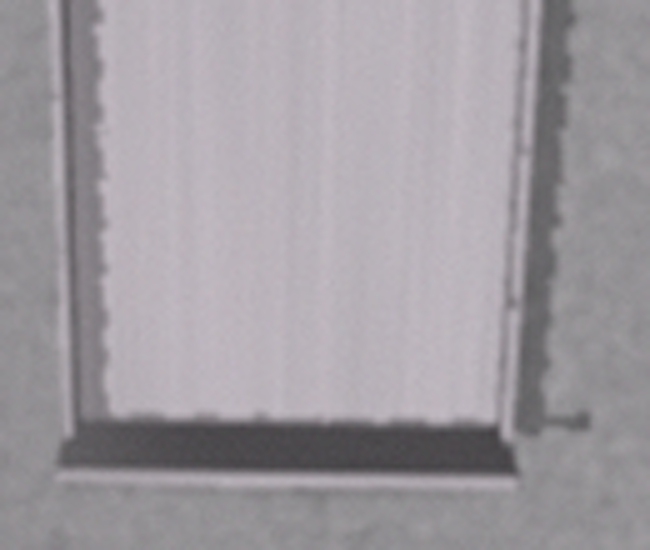

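View pics/c6.png

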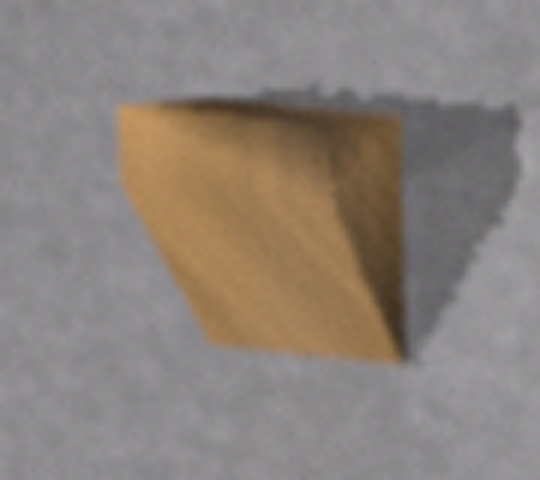

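step_arm(increments="-1 0 0 0 0 -0.42; -1 0 0 0 0 -0.42; -1 0 0 0 0 -0.43; -1 0 0 0 0 0; -1 0 0 0 0 0; -1 0 0 0 0 0; -1 0 0 0 0 0; -1 0 0 0 0 0; -1 0 0 0 0 0; -1 0 0 0 0 0; -1 0 0 0 0 0; -1 0 0 0 0 0")

```text
t: 3.03
tool_pos: [0.5267, -0.0665, 0.2514]
tool_rot: [2.249, 2.194, 0.001]
contact_force: [0.4, -0.1, 0.2]
opening: 0.0853
```

step_arm(increments="-1 0 0 0 0 0; -1 0 0 0 0 0; -1 0 0 0 0 0; -1 0 0 0 0 0; -1 0 0 0 0 0; 0 0 0 0 0 0; 0 0 0 0 0 0; 0 0 0 0 0 0")

```text
t: 3.7
tool_pos: [0.5238, -0.1904, 0.2513]
tool_rot: [-2.249, -2.193, -0.001]
contact_force: [-0.5, 0.7, 0.1]
opening: 0.0855
```

```bash
python3 -c "
from h import *
snap('wrist','w2')
plan(.53,-.195,.25,88.5)"
```

```text
t 3.75 pos [ 0.5239 -0.1903  0.2513] yaw 88.56 tilt [ 1.e-04  4.e-04 -1.e+00] turn rz units 0.01 shift units [-0.18  0.25  0.05] F [0.6 0.6 0.4] open 0.0851
```

View pics/w2.png

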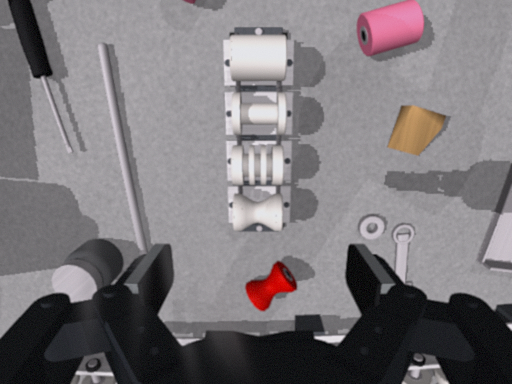

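Run:
```python
import cv2
a=cv2.imread('pics/w2.png')
cv2.imwrite('pics/c7.png',cv2.resize(a[25:130,215:305],None,fx=5.6,fy=5.6,interpolation=cv2.INTER_CUBIC))
cv2.imwrite('pics/c8.png',cv2.resize(a[130:235,215:305],None,fx=5.6,fy=5.6,interpolation=cv2.INTER_CUBIC))
cv2.imwrite('pics/c9.png',cv2.resize(a[95:165,380:455],None,fx=6,fy=6,interpolation=cv2.INTER_CUBIC))
```

```text
(no output)
```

View pics/c7.png

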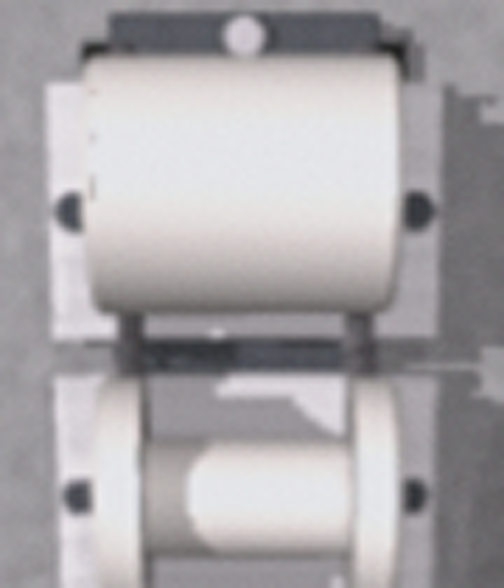

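View pics/c8.png

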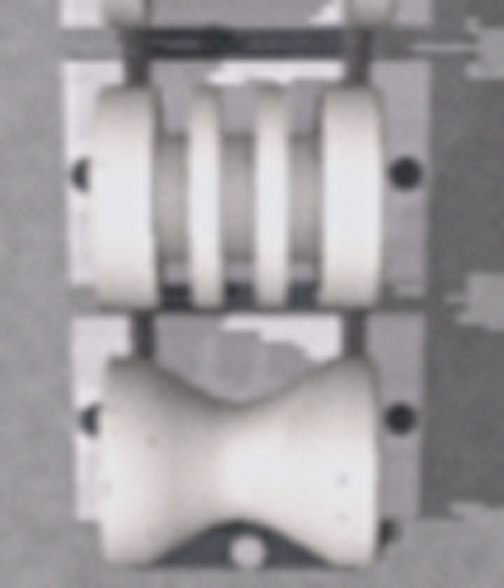

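View pics/c9.png

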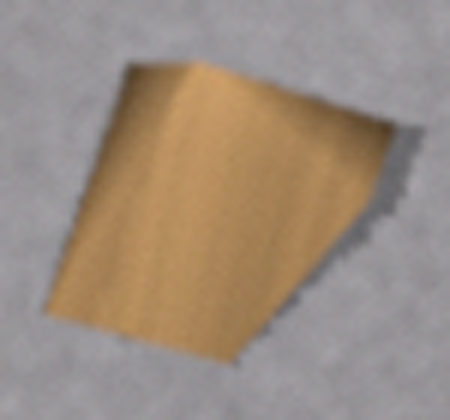

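Run:
```python
from h import *
d=dict(np.load('pics/w2.npz')); t=dict(np.load('pics/top0.npz')); w=dict(np.load('pics/w1.npz'))
f=lambda p,x0,y0,k:[x0+(p[0]+.5)/k-.5,y0+(p[1]+.5)/k-.5]
c7=lambda p:f(p,215,25,5.6); c8=lambda p:f(p,215,130,5.6); c9=lambda p:f(p,380,95,6)
c4=lambda p:f(p,200,70,5); c5=lambda p:f(p,200,180,5); c6=lambda p:f(p,40,110,6)
c1=lambda p:f(p,225,120,5); c3=lambda p:f(p,100,115,4.6)
H=[c8((401,419)),c8((405,173)),c7((413,495)),c7((418,211))]
P=onz(d,H,.011);print('holes +y',P,np.diff(P,axis=0))
T=[(425,150),(446,275),(464,405),(484,539)]
for a,b in zip(T,H): print('tri',*tri(t,c1(a),d,b))
print('left holes',onz(d,[c7((77,495))],.011))
print('edges waisted',onz(d,[c8((78,480)),c8((422,480))],.011),'plain',onz(d,[c7((48,150)),c7((440,150))],.011))
print('rollers ctr',onz(d,[c8((240,460)),c8((238,196)),c7((245,492)),c7((244,182))],.0415))
# ends at top line
print('plain ends top',onz(d,[c7((83,62)),c7((403,62)),c7((93,300)),c7((395,300))],.0415))
# tray
print('lip tops near',onz(w,[c4((44,42)),c4((565,50))],.012),'lip tops far',onz(w,[c5((70,430)),c5((508,432))],.012))
print('floor near edge',onz(w,[c4((100,50)),c4((530,56))],.003))
print('stop base inner',onz(w,[c5((120,424)),c5((490,424))],.003))
print('stop top inner',onz(w,[c5((58,468)),c5((517,472))],.03))
print('tri stop outer top', *tri(t,c3((80,38)),w,c5((517,488))), *tri(t,c3((346,40)),w,c5((58,482))))
# chock
print('w1 thin',onz(w,[c6((212,345)),c6((404,360))],.003),'heel top',onz(w,[c6((118,103)),c6((332,130))],.032))
print('w1 base -y..',onz(w,[c6((402,112))],0))
print('w2 thin',onz(d,[c9((45,313)),c9((233,362))],.003),'heel top',onz(d,[c9((196,62)),c9((396,124))],.032))
print('w2 base heel',onz(d,[c9((130,64))],0))
print('tri heel top corners',*tri(w,c6((118,103)),d,c9((196,62))))
```

```text
holes +y [[ 0.57997909 -0.15542647  0.011     ]
 [ 0.51972189 -0.15443387  0.011     ]
 [ 0.45956479 -0.15249693  0.011     ]
 [ 0.39968767 -0.15119433  0.011     ]] [[-0.0602572   0.00099261  0.        ]
 [-0.0601571   0.00193693  0.        ]
 [-0.05987712  0.00130261  0.        ]]
tri [ 0.578796   -0.15554097  0.0130392 ] 0.0009887881518312693
tri [ 0.51911072 -0.15471306  0.01370756] 0.0002996249712436198
tri [ 0.45948421 -0.15267311  0.01246396] 0.00014057635477875453
tri [ 0.39947676 -0.15130056  0.01060906] 0.0004243997036206853
left holes [[ 0.45759239 -0.22770434  0.011     ]]
edges waisted [[ 0.59366684 -0.23479024  0.011     ]
 [ 0.5958906  -0.15025638  0.011     ]] plain [[ 0.38517367 -0.23035258  0.011     ]
 [ 0.38737709 -0.14641523  0.011     ]]
rollers ctr [[ 0.57871989 -0.19438659  0.0415    ]
 [ 0.51859157 -0.19315174  0.0415    ]
 [ 0.45770859 -0.19001368  0.0415    ]
 [ 0.39781738 -0.18861116  0.0415    ]]
plain ends top [[ 0.37469798 -0.21941544  0.0415    ]
 [ 0.37633936 -0.15700471  0.0415    ]
 [ 0.41925614 -0.21950424  0.0415    ]
 [ 0.42084658 -0.15891199  0.
[... 416 characters left out ...]
.69962926 0.26982647 0.03      ]]
tri stop outer top [0.69586961 0.26793945 0.04302089] 0.0011902997018792521 [0.68300799 0.14097561 0.02650227] 0.0038717787206644875
w1 thin [[ 0.50577489 -0.01877889  0.003     ]
 [ 0.51660191  0.02568003  0.003     ]] heel top [[ 0.45113612 -0.00377599  0.032     ]
 [ 0.4645455   0.04041294  0.032     ]]
w1 base -y.. [[0.46280753 0.03956544 0.        ]]
w2 thin [[ 0.50550003 -0.01967416  0.003     ]
 [ 0.51717469  0.0250164   0.003     ]] heel top [[ 0.45187676 -0.00520427  0.032     ]
 [ 0.46411679  0.03856088  0.032     ]]
w2 base heel [[ 0.4520275  -0.00376863  0.        ]]
tri heel top corners [ 0.45146801 -0.00458539  0.03082964] 0.0008024806688777404
```

```bash
python3 -c "
from h import *
plan(.579,-.193,.022,88.6)"
```

```text
t 3.75 pos [ 0.5239 -0.1903  0.2513] yaw 88.56 tilt [ 1.e-04  4.e-04 -1.e+00] turn rz units -0.01 shift units [-0.05  2.21  9.17] F [0.6 0.6 0.4] open 0.0851
```

step_arm(increments="0 0.74 0.9 0 0 0; 0 0.74 0.9 0 0 0; -0.05 0.73 0.9 0 0 0; 0 0 0.9 0 0 0; 0 0 0.9 0 0 0; 0 0 0.9 0 0 0; 0 0 0.8 0 0 0; 0 0 0.8 0 0 0; 0 0 0.7 0 0 0; 0 0 0 0 0 0; 0 0 0 0 0 0")

```text
t: 4.67
tool_pos: [0.5783, -0.1928, 0.0579]
tool_rot: [-2.248, -2.192, 0.001]
contact_force: [0.5, -0.3, 1.1]
opening: 0.0851
```

```bash
python3 -c "
from h import *
plan(.579,-.193,.022,88.6)
snap('wrist','w3');snap('top','t3')"
```

```text
t 4.67 pos [ 0.5783 -0.1928  0.0579] yaw 88.56 tilt [-0.0022  0.0012 -1.    ] turn rz units -0.01 shift units [-0.01  0.03  1.44] F [ 0.5 -0.3  1.1] open 0.0851
```

View pics/w3.png

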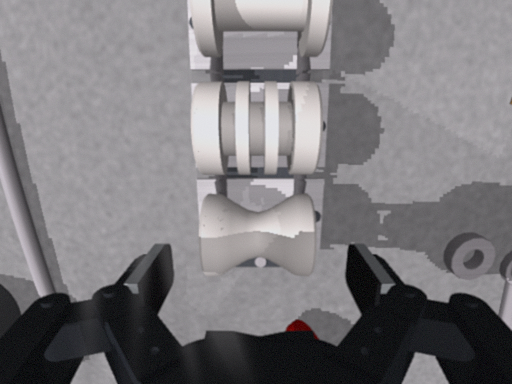

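step_arm(increments="0 0.02 0.7 0 0 0; 0 0 0.7 0 0 0; 0 0 0.04 0 0 0; 0 0 0 0 0 0; 0 0 0 0 0 0")

```text
t: 5.18
tool_pos: [0.5805, -0.1948, 0.0246]
tool_rot: [2.249, 2.19, 0.001]
contact_force: [-0.0, -1.0, 0.6]
opening: 0.0851
```

step_arm(increments="0 0 0 0 0 0; 0 0 0 0 0 0; 0 0 0 0 0 0; 0 0 0 0 0 0; 0 0 0 0 0 0; 0 0 0 0 0 0; 0 0 0 0 0 0; 0 0 0 0 0 0", fingers=-1, newtons=40)

```text
t: 5.85
tool_pos: [0.5804, -0.1949, 0.0245]
tool_rot: [2.25, 2.19, 0.001]
contact_force: [-1.3, -0.3, 6.6]
opening: 0.0598
```

```bash
python3 -c "
from h import *
plan(.579,-.193,.022,88.6)
snap('wrist','w4')"
```

```text
t 5.85 pos [ 0.5804 -0.1949  0.0245] yaw 88.47 tilt [ 2.e-03 -9.e-04 -1.e+00] turn rz units -0.02 shift units [ 0.07 -0.06  0.1 ] F [-1.3 -0.3  6.6] open 0.0598
```

View pics/w4.png

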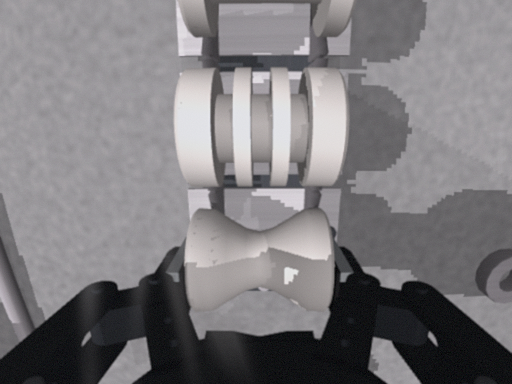

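step_arm(increments="0 0 0.0 0 0 0; 0 0 -0.5 0 0 0; 0 0 -0.9 0 0 0; 0 0 -1 0 0 0; 0 0 -1 0 0 0; 0 0 -1 0 0 0; 0 0 -0.2 0 0 0.5; 0 0 0 0 0 0.5; 0 0 0 0 0 0.41")

```text
t: 6.65
tool_pos: [0.5798, -0.1946, 0.1395]
tool_rot: [2.401, 2.023, 0.001]
contact_force: [-0.3, 0.1, -1.1]
opening: 0.0602
```

```bash
python3 -c "
from h import *
plan(.6624,.212,.14,80.4)"
```

```text
t 6.65 pos [ 0.5798 -0.1946  0.1395] yaw 80.25 tilt [ 1.8e-03 -9.0e-04 -1.0e+00] turn rz units -0.03 shift units [16.59  0.54 -0.02] F [-0.3  0.1 -1.1] open 0.0602
```

step_arm(increments="0.5 0.03 0 0 0 -0.03; 1 0.03 0 0 0 0; 1 0.03 0 0 0 0; 1 0.03 0 0 0 0; 1 0.03 0 0 0 0; 1 0.03 0 0 0 0; 1 0.03 0 0 0 0; 1 0.03 0 0 0 0; 1 0.03 0 0 0 0; 1 0.03 0 0 0 0; 1 0.03 0 0 0 0; 1 0.03 0 0 0 0")

```text
t: 7.65
tool_pos: [0.635, 0.0899, 0.1376]
tool_rot: [-2.394, -2.033, 0.001]
contact_force: [0.9, -0.3, -0.6]
opening: 0.0595
```

step_arm(increments="1 0.03 0 0 0 0; 1 0.03 0 0 0 0; 1 0.03 0 0 0 0; 1 0.03 0 0 0 0; 0.8 0.03 0 0 0 0; 0.29 0 0 0 0 0; 0 0 0 0 0 0; 0 0 0 0 0 0; 0 0 0 0 0 0")

```text
t: 8.4
tool_pos: [0.6598, 0.2117, 0.1376]
tool_rot: [2.397, 2.031, -0.001]
contact_force: [-0.7, -0.1, -0.4]
opening: 0.0597
```

```bash
python3 -c "
from h import *
plan(.6624,.212,.030,80.4)"
```

```text
t 8.4 pos [0.6598 0.2117 0.1376] yaw 80.54 tilt [-6.e-04 -6.e-04 -1.e+00] turn rz units 0.02 shift units [0.03 0.1  4.3 ] F [-0.7 -0.1 -0.4] open 0.0597
```

Lower to 30 mm, then look.

step_arm(increments="0 0.1 0.9 0 0 0.02; 0 0 1 0 0 0; 0 0 0.9 0 0 0; 0 0 0.8 0 0 0; 0 0 0.7 0 0 0; 0 0 0 0 0 0; 0 0 0 0 0 0")

```text
t: 8.98
tool_pos: [0.6615, 0.2108, 0.0291]
tool_rot: [-2.399, -2.026, 0.004]
contact_force: [-0.5, 0.9, -0.3]
opening: 0.0597
```

```bash
python3 -c "
from h import *
plan(.6624,.212,.010,80.4)
snap('wrist','w5')"
```

```text
t 8.98 pos [0.6615 0.2108 0.0291] yaw 80.37 tilt [-2.9e-03 -8.0e-04 -1.0e+00] turn rz units -0.01 shift units [0.05 0.03 0.76] F [-0.5  0.9 -0.3] open 0.0597
```

View pics/w5.png

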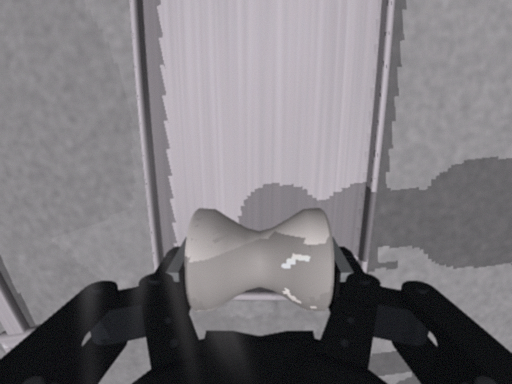

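step_arm(increments="0 0 0.4 0 0 0; 0 0 0.25 0 0 0; 0 0 0.06 0 0 0; 0 0 0 0 0 0; 0 0 0 0 0 0")

```text
t: 9.45
tool_pos: [0.6626, 0.2122, 0.0126]
tool_rot: [-2.399, -2.029, 0.0]
contact_force: [-0.6, -0.6, -0.5]
opening: 0.0597
```

step_arm(increments="0 0.04 0.02 0 0 0; 0 0 0 0 0 0; 0 0 0 0 0 0")

```text
t: 9.7
tool_pos: [0.6638, 0.2121, 0.0124]
tool_rot: [2.398, 2.029, 0.001]
contact_force: [0.5, 0.1, -0.2]
opening: 0.0597
```

step_arm(increments="0 0.05 0.03 0 0 0; 0 0 0 0 0 0; 0 0 0 0 0 0")

```text
t: 9.95
tool_pos: [0.6648, 0.2118, 0.0113]
tool_rot: [-2.399, -2.029, 0.0]
contact_force: [-0.3, -0.3, -1.8]
opening: 0.0594
```

step_arm(increments="0 0.04 0.04 0 0 0; 0 0 0 0 0 0; 0 0 0 0 0 0")

```text
t: 10.2
tool_pos: [0.6657, 0.2116, 0.0102]
tool_rot: [-2.399, -2.029, 0.0]
contact_force: [0.2, -0.6, -2.0]
opening: 0.0595
```

step_arm(increments="0 0.04 0.04 0 0 0; 0 0 0 0 0 0; 0 0 0 0 0 0")

```text
t: 10.45
tool_pos: [0.6667, 0.2116, 0.0101]
tool_rot: [-2.398, -2.028, 0.0]
contact_force: [-3.5, 0.6, 5.2]
opening: 0.0595
```

step_arm(increments="0 0 0 0 0 0; 0 0 0 0 0 0; 0 0 0 0 0 0; 0 0 -0.4 0 0 0; 0 0 -0.8 0 0 0; 0 0 -1 0 0 0; 0 0 -1 0 0 0; 0 0 -1 0 0 0; 0 0 0 0 0 0", fingers=0.7)

```text
t: 11.2
tool_pos: [0.6708, 0.2123, 0.1225]
tool_rot: [2.394, 2.025, 0.017]
contact_force: [-0.3, 0.6, 1.0]
opening: 0.0726
```

```bash
python3 -c "
from h import *
plan(.5188,-.192,.115,88.6)
snap('wrist','w6')"
```

```text
t 11.2 pos [0.6708 0.2123 0.1225] yaw 80.45 tilt [ 0.0119  0.0024 -0.9999] turn rz units -1.42 shift units [-16.32  -5.68   0.3 ] F [-0.3  0.6  1. ] open 0.0726
```

View pics/w6.png

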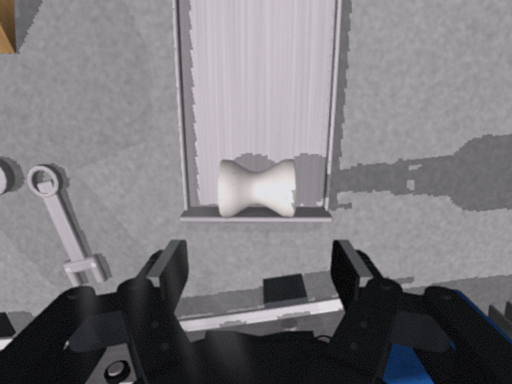

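step_arm(increments="0 0 0 0 0 -0.7; 0 0 0 0 0 -0.72; -1 -0.35 0 0 0 0; -1 -0.35 0 0 0 0; -1 -0.35 0 0 0 0; -1 -0.35 0 0 0 0; -1 -0.35 0 0 0 0; -1 -0.35 0 0 0 0; -1 -0.35 0 0 0 0; -1 -0.35 0 0 0 0; -1 -0.35 0 0 0 0; -1 -0.35 0 0 0 0", fingers=1)

```text
t: 12.25
tool_pos: [0.5717, -0.0373, 0.1131]
tool_rot: [-2.248, -2.193, 0.002]
contact_force: [-0.1, -0.3, 0.1]
opening: 0.0854
```

step_arm(increments="-1 -0.35 0 0 0 0; -1 -0.35 0 0 0 0; -1 -0.35 0 0 0 0; -1 -0.35 0 0 0 0; -1 -0.35 0 0 0 0; -0.9 -0.35 0 0 0 0; -0.4 -0.08 0 0 0 0; 0 0 0 0 0 0; 0 0 0 0 0 0; 0 0 0 0 0 0")

```text
t: 13.08
tool_pos: [0.5148, -0.1914, 0.1138]
tool_rot: [-2.247, -2.194, -0.0]
contact_force: [-0.3, 0.9, 0.2]
opening: 0.0856
```

```bash
python3 -c "
from h import *
plan(.5195,-.193,.024,88.6)"
```

```text
t 13.08 pos [ 0.5148 -0.1914  0.1138] yaw 88.62 tilt [-5.e-04  9.e-04 -1.e+00] turn rz units 0.0 shift units [-0.06  0.19  3.59] F [-0.3  0.9  0.2] open 0.0856
```

step_arm(increments="-0.06 0.19 0.8 0 0 0; 0 0 0.9 0 0 0; 0 0 0.8 0 0 0; 0 0 0.7 0 0 0; 0 0 0.36 0 0 0; 0 0 0 0 0 0; 0 0 0 0 0 0; 0 0 0 0 0 0")

```text
t: 13.75
tool_pos: [0.5205, -0.194, 0.0266]
tool_rot: [2.247, 2.193, 0.001]
contact_force: [0.7, 0.0, 0.7]
opening: 0.0854
```

```bash
python3 -c "
from h import *
plan(.5195,-.193,.024,88.6)"
```

```text
t 13.75 pos [ 0.5205 -0.194   0.0266] yaw 88.62 tilt [ 0.0019 -0.001  -1.    ] turn rz units 0.0 shift units [ 0.04 -0.04  0.11] F [0.7 0.  0.7] open 0.0854
```

step_arm(increments="0.03 -0.03 0.08 0 0 0; 0 0 0 0 0 0; 0 0 0 0 0 0")

```text
t: 14.0
tool_pos: [0.5191, -0.1934, 0.0241]
tool_rot: [2.248, 2.193, 0.001]
contact_force: [0.6, 0.2, 0.5]
opening: 0.0853
```

step_arm(increments="0 0 0 0 0 0; 0 0 0 0 0 0; 0 0 0 0 0 0; 0 0 0 0 0 0; 0 0 0 0 0 0; 0 0 0 0 0 0; 0 0 0 0 0 0; 0 0 0 0 0 0", fingers=-1)

```text
t: 14.67
tool_pos: [0.5189, -0.1934, 0.0237]
tool_rot: [2.249, 2.193, 0.0]
contact_force: [-2.1, 0.4, 5.8]
opening: 0.0594
```

```bash
python3 -c "
from h import *
plan(.5195,-.193,.024,88.6)"
```

```text
t 14.67 pos [ 0.5189 -0.1934  0.0237] yaw 88.58 tilt [ 3.e-04 -3.e-04 -1.e+00] turn rz units -0.0 shift units [ 0.02  0.02 -0.01] F [-2.1  0.4  5.8] open 0.0594
```

step_arm(increments="0 0 -0.5 0 0 0; 0 0 -0.9 0 0 0; 0 0 -1 0 0 0; 0 0 -1 0 0 0; 0 0 -1 0 0 0; 0 0 -0.2 0 0 0.5; 0 0 0 0 0 0.5; 0 0 0 0 0 0.42")

```text
t: 15.33
tool_pos: [0.519, -0.1933, 0.1394]
tool_rot: [2.4, 2.025, 0.001]
contact_force: [0.5, -0.4, -1.8]
opening: 0.0591
```

```bash
python3 -c "
from h import *
plan(.615,.220,.14,80.4)"
```

```text
t 15.33 pos [ 0.519  -0.1933  0.1394] yaw 80.31 tilt [ 1.6e-03 -8.0e-04 -1.0e+00] turn rz units -0.02 shift units [16.94  1.03 -0.02] F [ 0.5 -0.4 -1.8] open 0.0591
```

step_arm(increments="0.5 0.06 0 0 0 0; 1 0.06 0 0 0 0; 1 0.06 0 0 0 0; 1 0.06 0 0 0 0; 1 0.06 0 0 0 0; 1 0.06 0 0 0 0; 1 0.06 0 0 0 0; 1 0.06 0 0 0 0; 1 0.06 0 0 0 0; 1 0.06 0 0 0 0; 1 0.06 0 0 0 0; 1 0.06 0 0 0 0")

```text
t: 16.33
tool_pos: [0.5836, 0.0896, 0.1378]
tool_rot: [-2.396, -2.03, 0.001]
contact_force: [0.4, -0.2, -1.3]
opening: 0.0596
```

step_arm(increments="1 0.06 0 0 0 0; 1 0.06 0 0 0 0; 1 0.06 0 0 0 0; 1 0.06 0 0 0 0; 0.8 0.06 0 0 0 0; 0.64 0 0 0 0 0; 0 0 0 0 0 0; 0 0 0 0 0 0; 0 0 0 0 0 0")

```text
t: 17.08
tool_pos: [0.6137, 0.2199, 0.1379]
tool_rot: [-2.398, -2.029, 0.002]
contact_force: [0.1, -0.3, -1.6]
opening: 0.0595
```

```bash
python3 -c "
from h import *
plan(.615,.220,.03,80.4)"
```

```text
t 17.08 pos [0.6137 0.2199 0.1379] yaw 80.46 tilt [-9.e-04 -6.e-04 -1.e+00] turn rz units 0.01 shift units [0.01 0.05 4.32] F [ 0.1 -0.3 -1.6] open 0.0595
```

step_arm(increments="0 0 0.9 0 0 0; 0 0 1 0 0 0; 0 0 0.9 0 0 0; 0 0 0.8 0 0 0; 0 0 0.7 0 0 0; 0 0 0.5 0 0 0; 0 0 0.1 0 0 0; 0 0 0 0 0 0; 0 0 0 0 0 0")

```text
t: 17.83
tool_pos: [0.6149, 0.22, 0.0169]
tool_rot: [2.399, 2.028, 0.002]
contact_force: [-0.0, -0.1, -2.0]
opening: 0.0594
```

```bash
python3 -c "
from h import *
plan(.618,.2196,.010,80.4)
snap('wrist','w7')"
```

```text
t 17.83 pos [0.6149 0.22   0.0169] yaw 80.42 tilt [ 1.5e-03  3.0e-04 -1.0e+00] turn rz units 0.0 shift units [0.01 0.12 0.28] F [-0.  -0.1 -2. ] open 0.0594
```

View pics/w7.png

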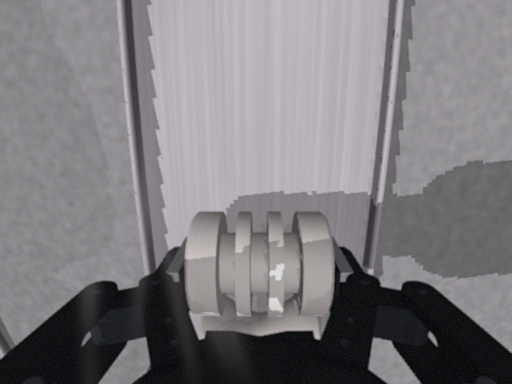

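step_arm(increments="0 0 0.2 0 0 0; 0 0 0.04 0 0 0; 0 0 0 0 0 0; 0 0 0 0 0 0")

```text
t: 18.22
tool_pos: [0.6142, 0.2202, 0.01]
tool_rot: [2.399, 2.029, 0.0]
contact_force: [0.1, -0.0, -1.8]
opening: 0.06
```

step_arm(increments="0 0.06 0.03 0 0 0; 0 0 0 0 0 0; 0 0 0 0 0 0")

```text
t: 18.47
tool_pos: [0.6158, 0.22, 0.0094]
tool_rot: [2.399, 2.029, 0.001]
contact_force: [-1.3, 0.0, 1.3]
opening: 0.0599
```

step_arm(increments="0 0.04 0.03 0 0 0; 0 0 0 0 0 0; 0 0 0 0 0 0")

```text
t: 18.72
tool_pos: [0.6164, 0.22, 0.0093]
tool_rot: [-2.398, -2.028, 0.001]
contact_force: [-3.9, 0.2, 4.7]
opening: 0.0596
```

step_arm(increments="0 0.04 0 0 0 0; 0 0 0 0 0 0; 0 0 0 0 0 0")

```text
t: 18.97
tool_pos: [0.6176, 0.2199, 0.0093]
tool_rot: [-2.398, -2.028, 0.0]
contact_force: [-3.0, -0.2, 5.2]
opening: 0.0593
```

step_arm(increments="0 0.04 0 0 0 0; 0 0 0 0 0 0; 0 0 0 0 0 0")

```text
t: 19.22
tool_pos: [0.6184, 0.2198, 0.0093]
tool_rot: [-2.398, -2.028, 0.001]
contact_force: [-4.2, 0.4, 6.1]
opening: 0.0599
```

step_arm(increments="0 0.04 0 0 0 0; 0 0 0 0 0 0; 0 0 0 0 0 0")

```text
t: 19.47
tool_pos: [0.6185, 0.2198, 0.0093]
tool_rot: [-2.397, -2.027, 0.003]
contact_force: [-7.0, 0.4, 8.8]
opening: 0.0597
```

step_arm(increments="0 0.04 0 0 0 0; 0 0 0 0 0 0; 0 0 0 0 0 0")

```text
t: 19.72
tool_pos: [0.6186, 0.2198, 0.0093]
tool_rot: [-2.396, -2.026, 0.006]
contact_force: [-11.0, 1.6, 10.8]
opening: 0.0597
```

step_arm(increments="0 -0.06 -0.02 0 0 0; 0 0 0 0 0 0; 0 0 0 0 0 0")

```text
t: 19.97
tool_pos: [0.6185, 0.2198, 0.0093]
tool_rot: [-2.398, -2.028, 0.001]
contact_force: [-6.4, 0.6, 5.4]
opening: 0.0596
```

step_arm(increments="0 0 0 0 0 0; 0 0 0 0 0 0; 0 0 0 0 0 0; 0 0 -0.4 0 0 0; 0 0 -0.8 0 0 0; 0 0 -1 0 0 0; 0 0 -1 0 0 0; 0 0 -1 0 0 0; 0 0 0 0 0 0; 0 0 0 0 0 0", fingers=0.7)

```text
t: 20.8
tool_pos: [0.621, 0.2196, 0.117]
tool_rot: [2.397, 2.027, 0.008]
contact_force: [-0.4, -1.1, -0.6]
opening: 0.0724
```

```bash
python3 -c "
from h import *
plan(.4595,-.191,.115,88.6)
snap('wrist','w8')
a=cv2.imread('pics/w8.png');cv2.imwrite('pics/c10.png',cv2.resize(a[130:280,170:350],None,fx=4,fy=4,interpolation=cv2.INTER_CUBIC))"
```

```text
t 20.8 pos [0.621  0.2196 0.117 ] yaw 80.44 tilt [ 0.0056  0.0011 -1.    ] turn rz units -1.42 shift units [-16.58  -6.06   0.08] F [-0.4 -1.1 -0.6] open 0.0724
```

View pics/c10.png

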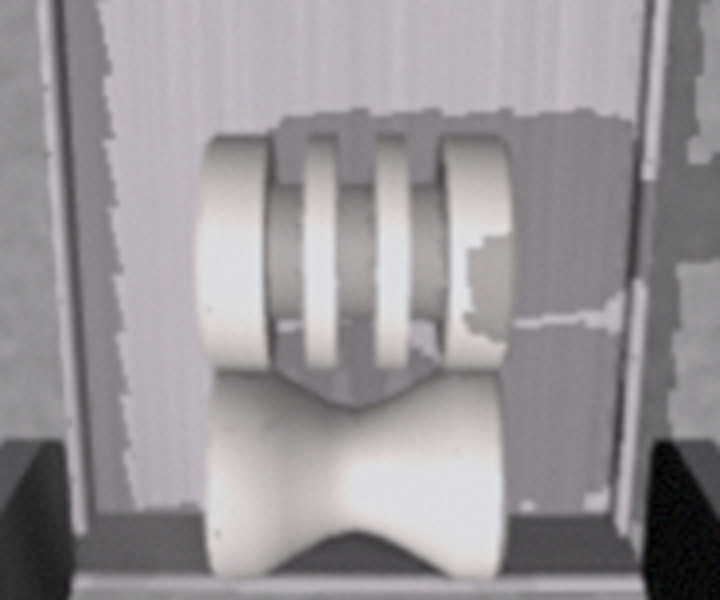

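Tight. Next, the flanged roller.

step_arm(increments="0 0 0 0 0 -0.7; 0 0 0 0 0 -0.72; -1 -0.36 0 0 0 0; -1 -0.36 0 0 0 0; -1 -0.36 0 0 0 0; -1 -0.36 0 0 0 0; -1 -0.36 0 0 0 0; -1 -0.36 0 0 0 0; -1 -0.36 0 0 0 0; -1 -0.36 0 0 0 0; -1 -0.36 0 0 0 0; -1 -0.36 0 0 0 0", fingers=1)

```text
t: 21.85
tool_pos: [0.521, -0.0293, 0.1117]
tool_rot: [-2.247, -2.192, 0.003]
contact_force: [1.2, -0.4, 0.9]
opening: 0.0853
```

step_arm(increments="-1 -0.36 0 0 0 0; -1 -0.36 0 0 0 0; -1 -0.36 0 0 0 0; -1 -0.36 0 0 0 0; -1 -0.36 0 0 0 0; -1 -0.36 0 0 0 0; -0.5 -0.15 0 0 0 0; 0 0 0 0 0 0; 0 0 0 0 0 0; 0 0 0 0 0 0")

```text
t: 22.68
tool_pos: [0.4607, -0.1885, 0.1127]
tool_rot: [-2.247, -2.193, 0.0]
contact_force: [0.0, 0.0, 0.2]
opening: 0.0857
```

```bash
python3 -c "
from h import *
plan(.4588,-.1912,.024,88.6)"
```

```text
t 22.68 pos [ 0.4607 -0.1885  0.1127] yaw 88.59 tilt [-0.0016  0.0014 -1.    ] turn rz units -0.0 shift units [-0.11 -0.07  3.55] F [0.  0.  0.2] open 0.0857
```

step_arm(increments="-0.08 -0.08 0.8 0 0 0; 0 0 0.9 0 0 0; 0 0 0.8 0 0 0; 0 0 0.7 0 0 0; 0 0 0.4 0 0 0; 0 0 0 0 0 0; 0 0 0 0 0 0; 0 0 0 0 0 0; 0 0 0 0 0 0")

```text
t: 23.43
tool_pos: [0.4602, -0.1918, 0.0253]
tool_rot: [2.247, 2.192, 0.001]
contact_force: [0.6, -0.3, -0.4]
opening: 0.0855
```

```bash
python3 -c "
from h import *
plan(.4588,-.1912,.024,88.6)
snap('wrist','w9')"
```

```text
t 23.43 pos [ 0.4602 -0.1918  0.0253] yaw 88.6 tilt [ 0.0023 -0.0015 -1.    ] turn rz units -0.0 shift units [ 0.02 -0.06  0.05] F [ 0.6 -0.3 -0.4] open 0.0855
```

View pics/w9.png

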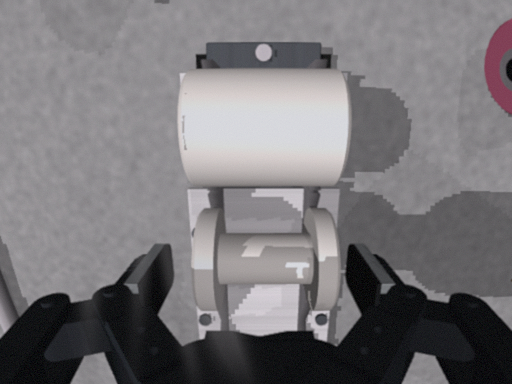

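step_arm(increments="0.02 -0.05 0.05 0 0 0; 0 0 0 0 0 0; 0 0 0 0 0 0")

```text
t: 23.73
tool_pos: [0.4579, -0.1909, 0.0228]
tool_rot: [2.249, 2.193, 0.0]
contact_force: [-0.1, 0.9, 0.2]
opening: 0.0852
```

step_arm(increments="0 0 0 0 0 0; 0 0 0 0 0 0; 0 0 0 0 0 0; 0 0 0 0 0 0; 0 0 0 0 0 0; 0 0 0 0 0 0; 0 0 0 0 0 0; 0 0 0 0 0 0", fingers=-1)

```text
t: 24.4
tool_pos: [0.4579, -0.1909, 0.0227]
tool_rot: [2.249, 2.194, -0.0]
contact_force: [-1.6, 1.4, 4.1]
opening: 0.0592
```

step_arm(increments="0 0 -0.5 0 0 0; 0 0 -0.9 0 0 0; 0 0 -1 0 0 0; 0 0 -1 0 0 0; 0 0 -1 0 0 0; 0 0 -0.2 0 0 0.5; 0 0 0 0 0 0.5; 0 0 0 0 0 0.42")

```text
t: 25.07
tool_pos: [0.4582, -0.191, 0.1381]
tool_rot: [2.4, 2.025, 0.001]
contact_force: [-0.1, 0.2, -0.8]
opening: 0.0596
```

```bash
python3 -c "
from h import *
plan(.567,.2277,.14,80.4)"
```

```text
t 25.07 pos [ 0.4582 -0.191   0.1381] yaw 80.31 tilt [ 1.6e-03 -9.0e-04 -1.0e+00] turn rz units -0.02 shift units [17.24  1.5  -0.08] F [-0.1  0.2 -0.8] open 0.0596
```

step_arm(increments="0.5 0.09 0 0 0 0; 1 0.09 0 0 0 0; 1 0.09 0 0 0 0; 1 0.09 0 0 0 0; 1 0.09 0 0 0 0; 1 0.09 0 0 0 0; 1 0.09 0 0 0 0; 1 0.09 0 0 0 0; 1 0.09 0 0 0 0; 1 0.09 0 0 0 0; 1 0.09 0 0 0 0; 1 0.09 0 0 0 0")

```text
t: 26.07
tool_pos: [0.5321, 0.0895, 0.1368]
tool_rot: [-2.398, -2.029, 0.001]
contact_force: [0.7, 0.9, -0.7]
opening: 0.0598
```

step_arm(increments="1 0.09 0 0 0 0; 1 0.09 0 0 0 0; 1 0.09 0 0 0 0; 1 0.09 0 0 0 0; 1 0.09 0 0 0 0; 0.74 0 0 0 0 0; 0 0 0 0 0 0; 0 0 0 0 0 0; 0 0 0 0 0 0")

```text
t: 26.82
tool_pos: [0.5667, 0.2273, 0.1368]
tool_rot: [-2.399, -2.029, 0.002]
contact_force: [-0.1, -0.1, -0.9]
opening: 0.0594
```

```bash
python3 -c "
from h import *
plan(.567,.2277,.014,80.4)"
```

```text
t 26.82 pos [0.5667 0.2273 0.1368] yaw 80.44 tilt [-1.e-03 -7.e-04 -1.e+00] turn rz units 0.01 shift units [0.02 0.01 4.91] F [-0.1 -0.1 -0.9] open 0.0594
```

step_arm(increments="0.02 -0.03 0.9 0 0 0; 0 0 1 0 0 0; 0 0 0.9 0 0 0; 0 0 0.8 0 0 0; 0 0 0.7 0 0 0; 0 0 0.45 0 0 0; 0 0 0.1 0 0 0; 0 0 0 0 0 0; 0 0 0 0 0 0; 0 0 0 0 0 0")

```text
t: 27.65
tool_pos: [0.5677, 0.2286, 0.018]
tool_rot: [2.398, 2.028, 0.004]
contact_force: [0.4, -0.3, 0.0]
opening: 0.0595
```

step_arm(increments="0 0 0.1 0 0 0; 0 0 0.1 0 0 0; 0 0 0 0 0 0; 0 0 0 0 0 0")

```text
t: 27.98
tool_pos: [0.5664, 0.2285, 0.0113]
tool_rot: [-2.399, -2.029, 0.0]
contact_force: [-0.1, -0.0, -1.0]
opening: 0.0597
```

step_arm(increments="0 0.04 0.08 0 0 0; 0 0 0 0 0 0; 0 0 0 0 0 0")

```text
t: 28.23
tool_pos: [0.5674, 0.2283, 0.0091]
tool_rot: [-2.399, -2.029, 0.0]
contact_force: [-0.1, -0.2, -0.6]
opening: 0.0597
```

step_arm(increments="0 0.04 0.04 0 0 0; 0 0 0 0 0 0; 0 0 0 0 0 0")

```text
t: 28.48
tool_pos: [0.5686, 0.2282, 0.0084]
tool_rot: [2.399, 2.029, 0.0]
contact_force: [0.2, -0.1, -0.3]
opening: 0.0599
```

step_arm(increments="0 0.04 0.03 0 0 0; 0 0 0 0 0 0; 0 0 0 0 0 0")

```text
t: 28.73
tool_pos: [0.5692, 0.2281, 0.0083]
tool_rot: [-2.398, -2.028, 0.001]
contact_force: [-3.7, 0.0, 5.6]
opening: 0.0596
```

step_arm(increments="0 0.05 0 0 0 0; 0 0 0 0 0 0; 0 0 0 0 0 0")

```text
t: 28.98
tool_pos: [0.5703, 0.2281, 0.0083]
tool_rot: [-2.398, -2.028, 0.001]
contact_force: [-4.1, 0.2, 5.7]
opening: 0.0597
```

step_arm(increments="0 0.05 0 0 0 0; 0 0 0 0 0 0; 0 0 0 0 0 0")

```text
t: 29.23
tool_pos: [0.5703, 0.228, 0.0082]
tool_rot: [-2.396, -2.027, 0.005]
contact_force: [-8.5, 0.5, 8.9]
opening: 0.0597
```

Tight at .5703 as predicted (.5705). Relieve and release.

step_arm(increments="0 -0.06 -0.02 0 0 0; 0 0 0 0 0 0; 0 0 0 0 0 0")

```text
t: 29.48
tool_pos: [0.5702, 0.2281, 0.0083]
tool_rot: [-2.398, -2.028, 0.0]
contact_force: [-3.8, 1.2, 3.9]
opening: 0.0594
```

step_arm(increments="0 0 0 0 0 0; 0 0 0 0 0 0; 0 0 0 0 0 0; 0 0 -0.4 0 0 0; 0 0 -0.8 0 0 0; 0 0 -1 0 0 0; 0 0 -1 0 0 0; 0 0 -1 0 0 0; 0 0 0 0 0 0; 0 0 0 0 0 0", fingers=0.7)

```text
t: 30.32
tool_pos: [0.5722, 0.2282, 0.1162]
tool_rot: [2.397, 2.027, 0.008]
contact_force: [0.5, -0.2, -1.6]
opening: 0.0725
```

```bash
python3 -c "
from h import *
plan(.397,-.1886,.115,88.6)
snap('wrist','w10')"
```

```text
t 30.32 pos [0.5722 0.2282 0.1162] yaw 80.44 tilt [ 0.0054  0.0013 -1.    ] turn rz units -1.42 shift units [-16.84  -6.6    0.05] F [ 0.5 -0.2 -1.6] open 0.0725
```

View pics/w10.png

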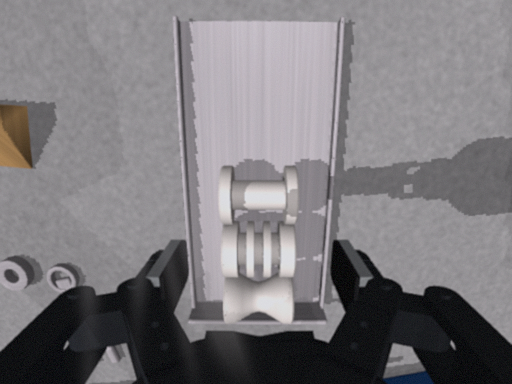

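step_arm(increments="0 0 0 0 0 -0.7; 0 0 0 0 0 -0.72; -1 -0.39 0 0 0 0; -1 -0.39 0 0 0 0; -1 -0.39 0 0 0 0; -1 -0.39 0 0 0 0; -1 -0.39 0 0 0 0; -1 -0.39 0 0 0 0; -1 -0.39 0 0 0 0; -1 -0.39 0 0 0 0; -1 -0.39 0 0 0 0; -1 -0.39 0 0 0 0", fingers=1)

```text
t: 31.37
tool_pos: [0.4648, -0.0205, 0.1112]
tool_rot: [-2.247, -2.192, 0.003]
contact_force: [-0.0, -0.6, -1.2]
opening: 0.0857
```

step_arm(increments="-1 -0.39 0 0 0 0; -1 -0.39 0 0 0 0; -1 -0.39 0 0 0 0; -1 -0.39 0 0 0 0; -1 -0.39 0 0 0 0; -1 -0.39 0 0 0 0; -0.8 -0.3 0 0 0 0; 0 0 0 0 0 0; 0 0 0 0 0 0; 0 0 0 0 0 0")

```text
t: 32.2
tool_pos: [0.396, -0.1873, 0.1119]
tool_rot: [-2.247, -2.192, 0.0]
contact_force: [-0.9, 0.4, 0.3]
opening: 0.085
```

```bash
python3 -c "
from h import *
plan(.3987,-.1890,.024,88.6)"
```

```text
t 32.2 pos [ 0.396  -0.1873  0.1119] yaw 88.57 tilt [-0.0016  0.0016 -1.    ] turn rz units -0.01 shift units [-0.07  0.11  3.52] F [-0.9  0.4  0.3] open 0.085
```

step_arm(increments="-0.05 0.09 0.8 0 0 0; 0 0 0.9 0 0 0; 0 0 0.8 0 0 0; 0 0 0.7 0 0 0; 0 0 0.4 0 0 0; 0 0 0 0 0 0; 0 0 0 0 0 0; 0 0 0 0 0 0; 0 0 0 0 0 0; 0 0 0 0 0 0")

```text
t: 33.03
tool_pos: [0.3997, -0.1898, 0.0243]
tool_rot: [2.247, 2.192, 0.001]
contact_force: [0.3, -0.2, -0.3]
opening: 0.0854
```

```bash
python3 -c "
from h import *
plan(.3987,-.1890,.024,88.6)
snap('wrist','w11')"
```

```text
t 33.03 pos [ 0.3997 -0.1898  0.0243] yaw 88.59 tilt [ 0.002  -0.0014 -1.    ] turn rz units -0.0 shift units [ 0.03 -0.04  0.01] F [ 0.3 -0.2 -0.3] open 0.0854
```

View pics/w11.png

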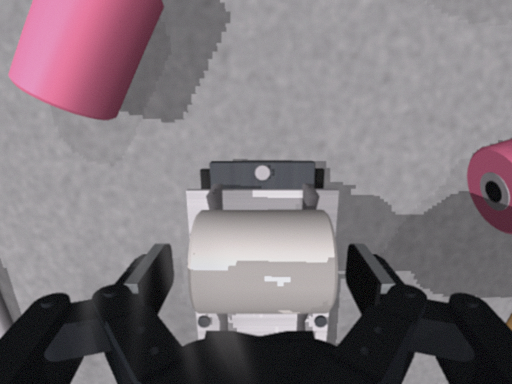

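step_arm(increments="0 0 0 0 0 0; 0 0 0 0 0 0; 0 0 0 0 0 0; 0 0 0 0 0 0; 0 0 0 0 0 0; 0 0 0 0 0 0; 0 0 0 0 0 0; 0 0 0 0 0 0", fingers=-1)

```text
t: 33.75
tool_pos: [0.399, -0.1895, 0.0235]
tool_rot: [2.249, 2.193, -0.0]
contact_force: [-1.4, 0.5, 5.5]
opening: 0.0595
```

step_arm(increments="0 0 -0.5 0 0 0; 0 0 -0.9 0 0 0; 0 0 -1 0 0 0; 0 0 -1 0 0 0; 0 0 -1 0 0 0; 0 0 -0.2 0 0 0.5; 0 0 0 0 0 0.5; 0 0 0 0 0 0.42")

```text
t: 34.42
tool_pos: [0.3989, -0.1893, 0.1382]
tool_rot: [2.4, 2.025, 0.0]
contact_force: [-0.6, 0.1, -2.1]
opening: 0.06
```

```bash
python3 -c "
from h import *
plan(.520,.236,.14,80.4)"
```

```text
t 34.42 pos [ 0.3989 -0.1893  0.1382] yaw 80.31 tilt [ 8.e-04 -5.e-04 -1.e+00] turn rz units -0.02 shift units [17.58  1.94 -0.07] F [-0.6  0.1 -2.1] open 0.06
```

step_arm(increments="0.5 0.11 0 0 0 0; 1 0.11 0 0 0 0; 1 0.11 0 0 0 0; 1 0.11 0 0 0 0; 1 0.11 0 0 0 0; 1 0.11 0 0 0 0; 1 0.11 0 0 0 0; 1 0.11 0 0 0 0; 1 0.11 0 0 0 0; 1 0.11 0 0 0 0; 1 0.11 0 0 0 0; 1 0.11 0 0 0 0")

```text
t: 35.42
tool_pos: [0.4786, 0.09, 0.1369]
tool_rot: [-2.398, -2.028, 0.002]
contact_force: [-0.4, -1.0, -2.2]
opening: 0.0596
```

step_arm(increments="1 0.11 0 0 0 0; 1 0.11 0 0 0 0; 1 0.11 0 0 0 0; 1 0.11 0 0 0 0; 1 0.11 0 0 0 0; 0.8 0 0 0 0 0; 0.28 0 0 0 0 0; 0 0 0 0 0 0; 0 0 0 0 0 0; 0 0 0 0 0 0")

```text
t: 36.25
tool_pos: [0.5174, 0.2353, 0.1374]
tool_rot: [2.4, 2.028, -0.002]
contact_force: [-0.7, 0.0, -1.3]
opening: 0.0599
```

```bash
python3 -c "
from h import *
plan(.520,.236,.014,80.4)"
```

```text
t 36.25 pos [0.5174 0.2353 0.1374] yaw 80.4 tilt [-1.e-03 -8.e-04 -1.e+00] turn rz units 0.0 shift units [0.05 0.1  4.94] F [-0.7  0.  -1.3] open 0.0599
```

step_arm(increments="0.03 0.07 0.9 0 0 0; 0 0 1 0 0 0; 0 0 0.9 0 0 0; 0 0 0.8 0 0 0; 0 0 0.7 0 0 0; 0 0 0.45 0 0 0; 0 0 0.15 0 0 0; 0 0 0 0 0 0; 0 0 0 0 0 0; 0 0 0 0 0 0")

```text
t: 37.08
tool_pos: [0.5209, 0.237, 0.0172]
tool_rot: [2.398, 2.028, 0.004]
contact_force: [0.3, 0.2, -1.9]
opening: 0.0593
```

step_arm(increments="0 0 0.1 0 0 0; 0 0 0.1 0 0 0; 0 0 0 0 0 0; 0 0 0 0 0 0")

```text
t: 37.42
tool_pos: [0.5196, 0.2368, 0.0105]
tool_rot: [-2.399, -2.029, 0.0]
contact_force: [0.6, 0.6, -0.4]
opening: 0.0595
```

step_arm(increments="0 0.04 0.04 0 0 0; 0 0 0 0 0 0; 0 0 0 0 0 0")

```text
t: 37.67
tool_pos: [0.5207, 0.2366, 0.0095]
tool_rot: [-2.399, -2.029, 0.0]
contact_force: [0.1, -0.2, -2.4]
opening: 0.0595
```

step_arm(increments="0 0.05 0.04 0 0 0; 0 0 0 0 0 0; 0 0 0 0 0 0")

```text
t: 37.92
tool_pos: [0.5218, 0.2366, 0.0091]
tool_rot: [-2.398, -2.028, 0.001]
contact_force: [-4.4, 0.1, 4.3]
opening: 0.0598
```

step_arm(increments="0 0.05 0 0 0 0; 0 0 0 0 0 0; 0 0 0 0 0 0")

```text
t: 38.17
tool_pos: [0.5233, 0.2365, 0.0091]
tool_rot: [-2.399, -2.029, -0.0]
contact_force: [-2.5, 0.7, 4.9]
opening: 0.0596
```

step_arm(increments="0 0.05 0 0 0 0; 0 0 0 0 0 0; 0 0 0 0 0 0")

```text
t: 38.42
tool_pos: [0.5241, 0.2363, 0.0091]
tool_rot: [-2.398, -2.028, 0.001]
contact_force: [-4.9, 0.5, 7.2]
opening: 0.0597
```

step_arm(increments="0 0.05 0 0 0 0; 0 0 0 0 0 0; 0 0 0 0 0 0")

```text
t: 38.67
tool_pos: [0.5242, 0.2363, 0.0091]
tool_rot: [-2.397, -2.027, 0.004]
contact_force: [-8.6, 0.8, 9.6]
opening: 0.0596
```

step_arm(increments="0 -0.05 -0.02 0 0 0; 0 0 0 0 0 0; 0 0 0 0 0 0")

```text
t: 38.92
tool_pos: [0.5241, 0.2363, 0.0092]
tool_rot: [-2.398, -2.028, 0.0]
contact_force: [-3.8, 2.2, 4.5]
opening: 0.0596
```

step_arm(increments="0 0 0 0 0 0; 0 0 0 0 0 0; 0 0 0 0 0 0; 0 0 -0.4 0 0 0; 0 0 -0.8 0 0 0; 0 0 -1 0 0 0; 0 0 -1 0 0 0; 0 0 -1 0 0 0; 0 0 0 0 0 0; 0 0 0 0 0 0", fingers=0.7)

```text
t: 39.75
tool_pos: [0.5262, 0.2364, 0.1171]
tool_rot: [2.397, 2.027, 0.008]
contact_force: [0.4, 1.0, -0.5]
opening: 0.0731
```

```bash
python3 -c "
from h import *
plan(.462,.013,.115,75.3)
snap('wrist','w12')"
```

```text
t 39.75 pos [0.5262 0.2364 0.1171] yaw 80.44 tilt [ 0.0054  0.0014 -1.    ] turn rz units 0.9 shift units [-9.3  -0.22  0.08] F [ 0.4  1.  -0.5] open 0.0731
```

View pics/w12.png

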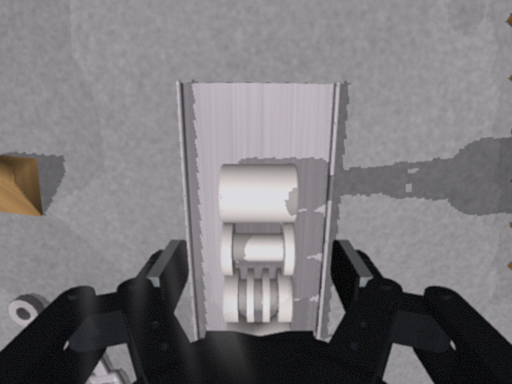

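```bash
python3 -c "
from h import *
plan(.473,.0133,.115,75)"
```

```text
t 39.8 pos [0.5249 0.236  0.115 ] yaw 80.44 tilt [ 1.8e-03  4.0e-04 -1.0e+00] turn rz units 0.95 shift units [-9.14  0.3   0.  ] F [ 0.1 -1.   0.2] open 0.0726
```

step_arm(increments="0 0 0 0 0 0.95; -0.7 0.03 0 0 0 0; -1 0.03 0 0 0 0; -1 0.03 0 0 0 0; -1 0.03 0 0 0 0; -1 0.03 0 0 0 0; -1 0.03 0 0 0 0; -1 0.03 0 0 0 0; -1 0.03 0 0 0 0; -1 0.03 0 0 0 0; -0.44 0.03 0 0 0 0; 0 0 0 0 0 0", fingers=1)

```text
t: 40.8
tool_pos: [0.4713, 0.0119, 0.1127]
tool_rot: [-2.494, -1.908, 0.003]
contact_force: [-0.1, 0.5, -0.5]
opening: 0.0853
```

step_arm(increments="0 0 0 0 0 0; 0 0 0 0 0 0")

```text
t: 40.97
tool_pos: [0.4724, 0.0141, 0.1136]
tool_rot: [-2.491, -1.913, 0.001]
contact_force: [-0.7, -0.2, -0.4]
opening: 0.0856
```

```bash
python3 -c "
from h import *
plan(.473,.0133,.03,75)
snap('wrist','w13')"
```

```text
t 40.97 pos [0.4724 0.0141 0.1136] yaw 75.03 tilt [-9.e-04  6.e-04 -1.e+00] turn rz units 0.01 shift units [-0.03  0.03  3.34] F [-0.7 -0.2 -0.4] open 0.0856
```

View pics/w13.png

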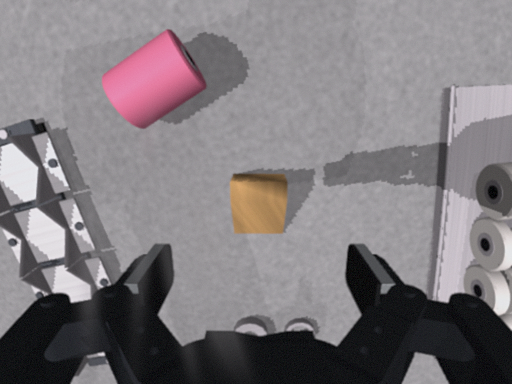

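step_arm(increments="-0.03 0 0.9 0 0 0; 0 0 0.9 0 0 0; 0 0 0.9 0 0 0; 0 0 0.8 0 0 0; 0 0 0.5 0 0 0; 0 0 0.2 0 0 0; 0 0 0 0 0 0; 0 0 0 0 0 0; 0 0 0 0 0 0")

```text
t: 41.77
tool_pos: [0.4734, 0.0128, 0.0103]
tool_rot: [2.491, 1.912, 0.003]
contact_force: [0.3, -0.7, 0.8]
opening: 0.0853
```

```bash
python3 -c "
from h import *
plan(.473,.0133,.003,75)
snap('wrist','w14')"
```

```text
t 41.77 pos [0.4734 0.0128 0.0103] yaw 75.04 tilt [ 2.2e-03 -3.0e-04 -1.0e+00] turn rz units 0.01 shift units [ 0.01 -0.02  0.29] F [ 0.3 -0.7  0.8] open 0.0853
```

View pics/w14.png

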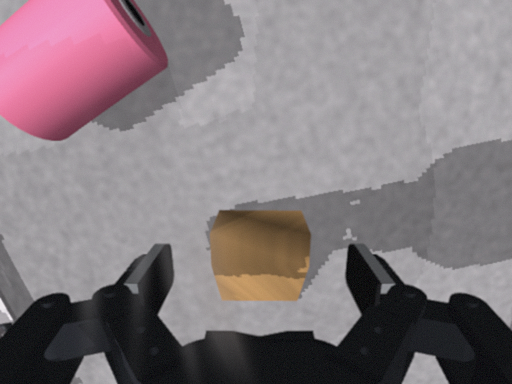

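step_arm(increments="0 0 0.24 0 0 0; 0 0 0 0 0 0; 0 0 0 0 0 0; 0 0 0 0 0 0")

```text
t: 42.15
tool_pos: [0.4723, 0.0126, 0.0031]
tool_rot: [-2.492, -1.912, 0.0]
contact_force: [0.4, -0.4, -0.9]
opening: 0.0857
```

step_arm(increments="0 0 0 0 0 0; 0 0 0 0 0 0; 0 0 0 0 0 0; 0 0 0 0 0 0; 0 0 0 0 0 0; 0 0 0 0 0 0; 0 0 0 0 0 0; 0 0 0 0 0 0; 0 0 0 0 0 0; 0 0 0 0 0 0; 0 0 0 0 0 0", fingers=-1)

```text
t: 43.07
tool_pos: [0.4726, 0.0126, 0.0033]
tool_rot: [2.492, 1.912, 0.001]
contact_force: [0.5, -0.1, 3.3]
opening: 0.0442
```

```bash
python3 -c "
from h import *
plan(.473,.0133,.003,75)
snap('wrist','w15')"
```

```text
t 43.07 pos [0.4726 0.0126 0.0033] yaw 75.0 tilt [ 6.e-04 -1.e-04 -1.e+00] turn rz units 0.0 shift units [0.03 0.01 0.01] F [ 0.5 -0.1  3.3] open 0.0442
```

View pics/w15.png

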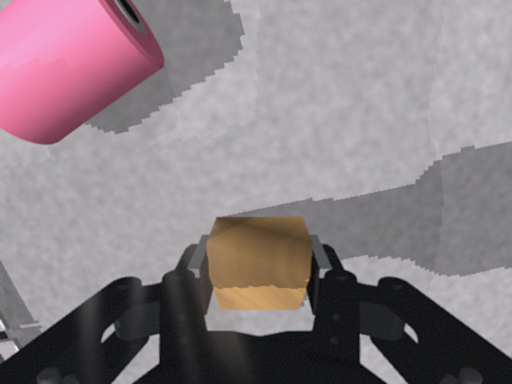

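step_arm(increments="0 0 -0.4 0 0 0; 0 0 -0.8 0 0 0; 0 0 -0.9 0 0 0; 0 0 -0.6 0 0 -0.47; 0 0 0 0 0 -0.47; 0 0 0 0 0 0")

```text
t: 43.62
tool_pos: [0.4728, 0.0126, 0.072]
tool_rot: [2.398, 2.027, 0.002]
contact_force: [-0.2, 0.2, -1.7]
opening: 0.0443
```

```bash
python3 -c "
from h import *
plan(.464,.2464,.07,80.4)"
```

```text
t 43.62 pos [0.4728 0.0126 0.072 ] yaw 80.43 tilt [ 2.1e-03 -3.0e-04 -1.0e+00] turn rz units 0.01 shift units [ 9.16 -1.91  0.08] F [-0.2  0.2 -1.7] open 0.0443
```

step_arm(increments="0.5 -0.19 0 0 0 0; 1 -0.19 0 0 0 0; 1 -0.19 0 0 0 0; 1 -0.19 0 0 0 0; 1 -0.19 0 0 0 0; 1 -0.19 0 0 0 0; 1 -0.19 0 0 0 0; 1 -0.19 0 0 0 0; 1 -0.19 0 0 0 0; 0.66 -0.19 0 0 0 0; 0 0 0 0 0 0; 0 0 0 0 0 0")

```text
t: 44.62
tool_pos: [0.4626, 0.2465, 0.0696]
tool_rot: [-2.398, -2.028, 0.004]
contact_force: [-0.2, -0.1, -1.3]
opening: 0.0445
```

```bash
python3 -c "
from h import *
plan(.464,.2464,.012,80.4)"
```

```text
t 44.62 pos [0.4626 0.2465 0.0696] yaw 80.45 tilt [-0.0022 -0.0012 -1.    ] turn rz units 0.01 shift units [0.   0.06 2.3 ] F [-0.2 -0.1 -1.3] open 0.0445
```

step_arm(increments="0 0 0.7 0 0 0; 0 0 0.8 0 0 0; 0 0 0.6 0 0 0; 0 0 0.2 0 0 0; 0 0 0 0 0 0; 0 0 0 0 0 0; 0 0 0 0 0 0")

```text
t: 45.2
tool_pos: [0.4634, 0.2453, 0.0127]
tool_rot: [2.401, 2.026, -0.002]
contact_force: [0.5, 0.5, -0.9]
opening: 0.0449
```

```bash
python3 -c "
from h import *
plan(.473,.245,.006,80.4)
snap('wrist','w16')"
```

```text
t 45.2 pos [0.4634 0.2453 0.0127] yaw 80.31 tilt [-9.e-04 -8.e-04 -1.e+00] turn rz units -0.02 shift units [0.05 0.38 0.27] F [ 0.5  0.5 -0.9] open 0.0449
```

View pics/w16.png

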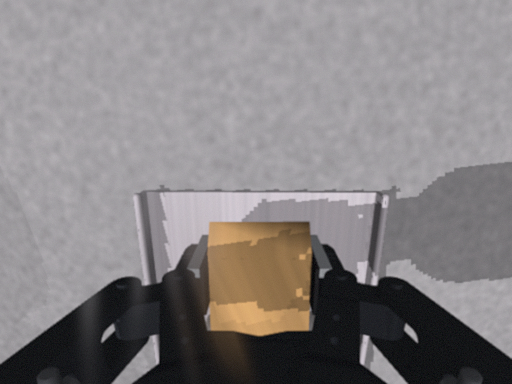

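Lower to the floor and approach.

step_arm(increments="0.02 0 0.15 0 0 0; 0 0 0.1 0 0 0; 0 0 0 0 0 0; 0 0 0 0 0 0")

```text
t: 45.58
tool_pos: [0.464, 0.2464, 0.0083]
tool_rot: [2.4, 2.027, -0.002]
contact_force: [-6.1, -2.4, 11.6]
opening: 0.0445
```

step_arm(increments="0 0.15 0.03 0 0 0; 0 0 0 0 0 0; 0 0 0 0 0 0")

```text
t: 45.83
tool_pos: [0.466, 0.2463, 0.0079]
tool_rot: [-2.398, -2.025, 0.007]
contact_force: [-15.1, -0.9, 19.0]
opening: 0.0442
```

step_arm(increments="0 0.1 0.02 0 0 0; 0 0 0 0 0 0; 0 0 0 0 0 0")

```text
t: 46.08
tool_pos: [0.4666, 0.2463, 0.0076]
tool_rot: [-2.396, -2.023, 0.012]
contact_force: [-22.9, -0.5, 25.9]
opening: 0.0444
```

step_arm(increments="0 0 -0.1 0 0 0; 0 0 0 0 0 0; 0 0 0 0 0 0")

```text
t: 46.33
tool_pos: [0.4665, 0.2461, 0.0079]
tool_rot: [-2.396, -2.023, 0.01]
contact_force: [-14.0, 2.0, 11.8]
opening: 0.0443
```

```bash
python3 -c "
from h import *
plan(.473,.245,.006,80.4)
snap('scene','s1');snap('wrist','w17')
a=cv2.imread('pics/s1.png');cv2.imwrite('pics/c11.png',cv2.resize(a[140:260,290:420],None,fx=5,fy=5,interpolation=cv2.INTER_CUBIC))"
```

```text
t 46.33 pos [0.4665 0.2461 0.0079] yaw 80.37 tilt [-8.3e-03  3.0e-04 -1.0e+00] turn rz units -0.01 shift units [-0.    0.27  0.08] F [-14.    2.   11.8] open 0.0443
```

View pics/c11.png

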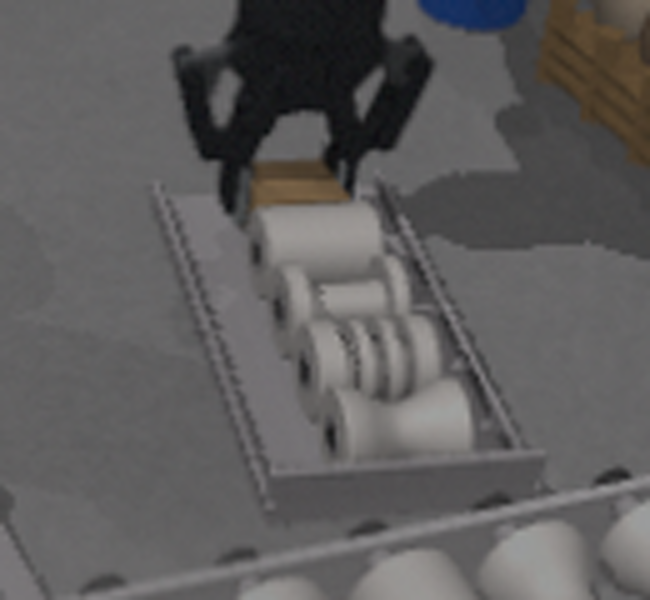

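View pics/w17.png

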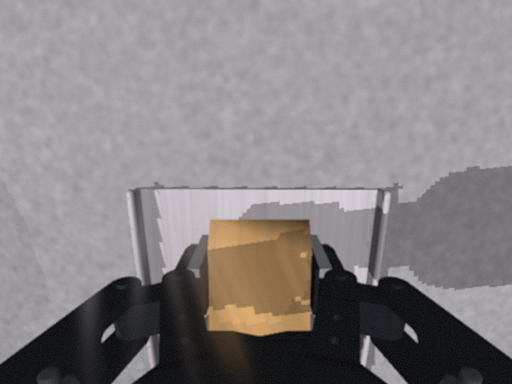

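Run:
```python
from h import *
w=dict(np.load('pics/w17.npz'))
y=np.array([.1668,.986]);x=np.array([.986,-.1668]);o=np.array([.5697,.2277])
def T(p): q=p[:,:2]-o; return (np.c_[q@x,q@y]*1000).round(1)
print('heel top',T(onz(w,[(210,220.5),(310,220.5)],.035)))
print('heel bottom?',T(onz(w,[(210,220.5),(310,220.5)],.003)))
print('near edge',T(onz(w,[(145,187.5),(380,188.5)],.003)))
s=dict(np.load('pics/s1.npz'))
f=lambda p:[290+(p[0]+.5)/5-.5,140+(p[1]+.5)/5-.5]
# dark bores on the -y end faces
P=onz(s,[f((258,250)),f((281,308)),f((306,370)),f((332,434))],.027);print('bores',T(P))
t=snap('top','t4')
a=cv2.imread('pics/t4.png');cv2.imwrite('pics/c12.png',cv2.resize(a[115:245,95:215],None,fx=4.6,fy=4.6,interpolation=cv2.INTER_CUBIC))
```

```text
heel top [[-129.3  -19.8]
 [-129.3   22.1]]
heel bottom? [[-117.3  -25.5]
 [-117.2   27.9]]
near edge [[-135.5  -58.8]
 [-134.9   63.9]]
bores [[-50.9 -29.3]
 [ -1.7 -30. ]
 [ 47.3 -30.5]
 [ 94.3 -30.8]]
```

View pics/c12.png

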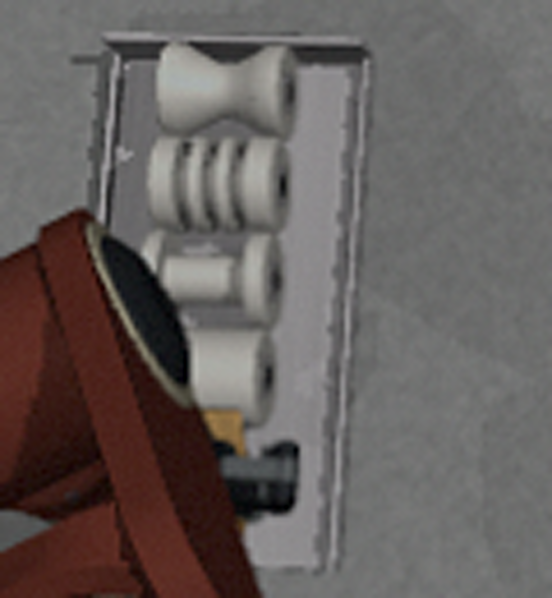

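Run:
```python
import cv2,numpy as np
L=[cv2.resize(cv2.imread(f'pics/{n}.png')[195:345,190:330],None,fx=1.9,fy=1.9*2,interpolation=cv2.INTER_CUBIC) for n in ['w15','w16','w17']]
cv2.imwrite('pics/c13.png',np.hstack(L))
```

```text
(no output)
```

View pics/c13.png

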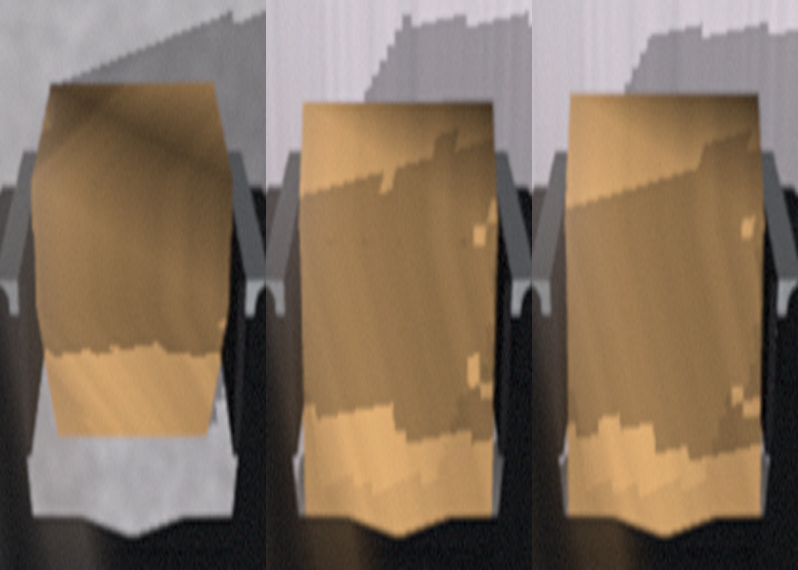

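step_arm(increments="0 -0.2 -0.04 0 0 0; 0 -0.25 -0.04 0 0 0; 0 0 0 0 0 0; 0 0 0 0 0 0; 0 0 0 0 0 0")

```text
t: 46.9
tool_pos: [0.459, 0.2475, 0.0101]
tool_rot: [2.4, 2.027, 0.0]
contact_force: [0.0, 0.5, -0.8]
opening: 0.0443
```

```bash
python3 -c "
from h import *
plan(.473,.245,.006,80.4)
snap('wrist','w18')"
```

```text
t 46.9 pos [0.459  0.2475 0.0101] yaw 80.37 tilt [ 4.e-04 -1.e-04 -1.e+00] turn rz units -0.0 shift units [-0.    0.57  0.16] F [ 0.   0.5 -0.8] open 0.0443
```

View pics/w18.png

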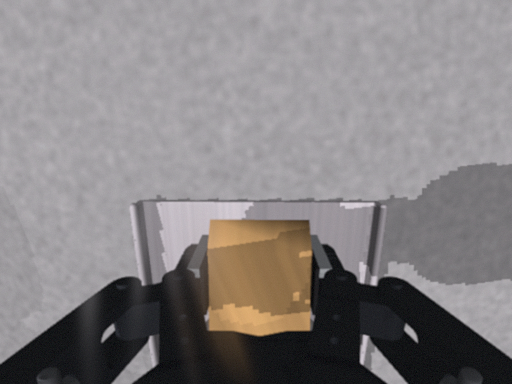

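step_arm(increments="0 0 0 0 0 0; 0 0 0 0 0 0; 0 0 0 0 0 0; 0 0 0 0 0 0; 0 0 0 0 0 0; 0 0 0 0 0 0", fingers=0.5)

```text
t: 47.45
tool_pos: [0.4589, 0.2477, 0.0101]
tool_rot: [2.4, 2.027, 0.0]
contact_force: [0.4, -0.0, -0.7]
opening: 0.064
```

```bash
python3 -c "
from h import *
plan(.473,.245,.006,80.4)
snap('wrist','w19')"
```

```text
t 47.45 pos [0.4589 0.2477 0.0101] yaw 80.38 tilt [ 1.e-04  0.e+00 -1.e+00] turn rz units -0.0 shift units [-0.01  0.57  0.16] F [ 0.4 -0.  -0.7] open 0.064
```

View pics/w19.png

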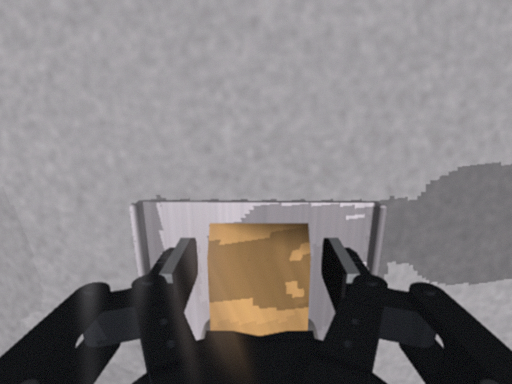

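step_arm(increments="0 0 -0.5 0 0 0; 0 0 -1 0 0 0; 0 0 -1 0 0 0; 0 -0.5 -1 0 0 0; 0 -0.8 -0.6 0 0 0; 0 0 0 0 0 0; 0 0 0 0 0 0", fingers=0.9)

```text
t: 48.08
tool_pos: [0.4274, 0.2536, 0.1143]
tool_rot: [2.398, 2.028, 0.005]
contact_force: [-0.5, -0.2, -1.0]
opening: 0.0811
```

```bash
python3 -c "
from h import *
plan(.473,.245,.006,80.4)
snap('wrist','w20'); snap('scene','s2')
a=cv2.imread('pics/s2.png');cv2.imwrite('pics/c14.png',cv2.resize(a[140:260,290:420],None,fx=5,fy=5,interpolation=cv2.INTER_CUBIC))"
```

```text
t 48.08 pos [0.4274 0.2536 0.1143] yaw 80.44 tilt [ 0.0035  0.0012 -1.    ] turn rz units 0.01 shift units [-0.03  1.86  4.33] F [-0.5 -0.2 -1. ] open 0.0811
```

View pics/w20.png

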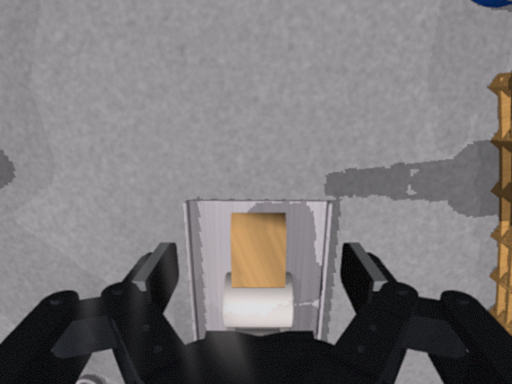

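View pics/c14.png

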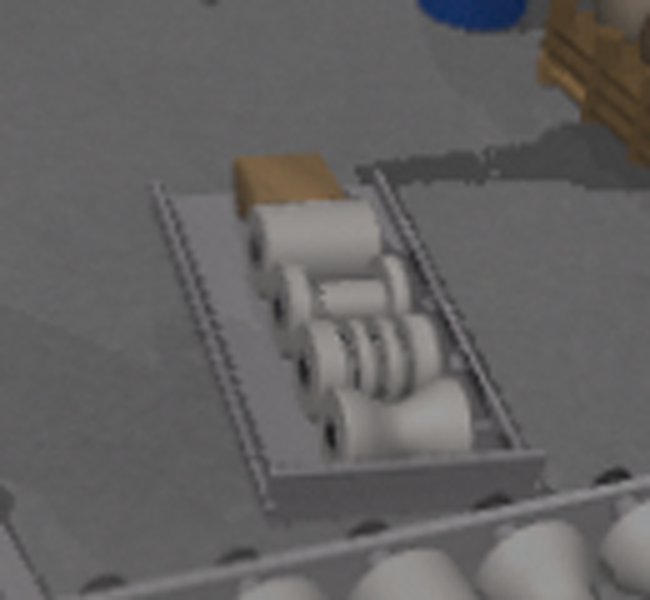

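Run:
```python
import cv2,numpy as np
a=cv2.imread('pics/w20.png')[190:340,175:345]
b=cv2.resize(a,None,fx=4,fy=4,interpolation=cv2.INTER_CUBIC)
b=np.clip((b.astype(float)-60)*1.5,0,255).astype(np.uint8)
cv2.imwrite('pics/c15.png',b)
a=cv2.imread('pics/s2.png')[160:210,325:385]
cv2.imwrite('pics/c16.png',np.clip(cv2.resize(a,None,fx=10,fy=10,interpolation=cv2.INTER_CUBIC).astype(float)*1.6,0,255).astype(np.uint8))
```

```text
(no output)
```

View pics/c15.png

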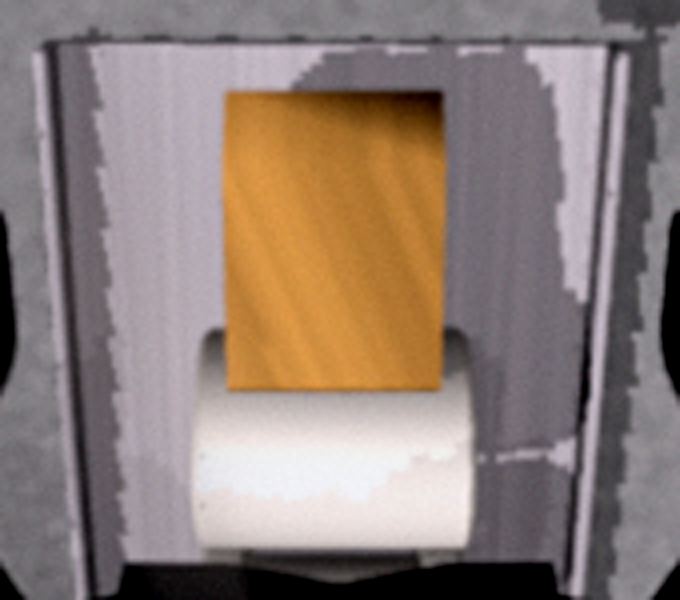

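View pics/c16.png

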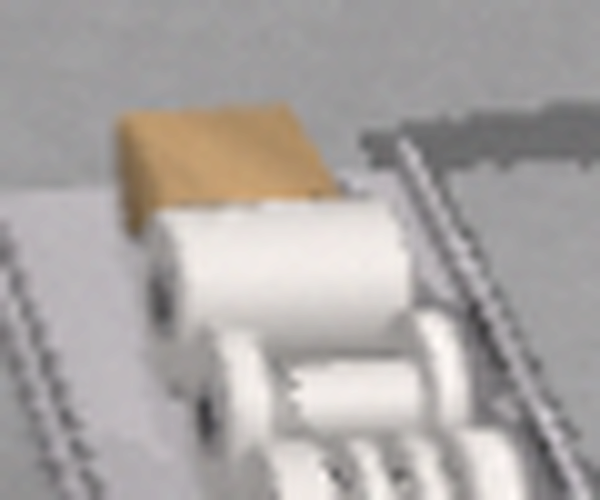

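Run:
```python
from h import *
w=dict(np.load('pics/w20.npz'))
y=np.array([.1668,.986]);x=np.array([.986,-.1668]);o=np.array([.5697,.2277])
def T(p): q=p[:,:2]-o; return (np.c_[q@x,q@y]*1000).round(1)
g=lambda p:[175+(p[0]+.5)/4-.5,190+(p[1]+.5)/4-.5]
for z in (.003,.02,.03,.035,.04): print(z,'rear',T(onz(w,[g((224,91)),g((442,92))],z)),'front',T(onz(w,[g((228,390)),g((440,390))],z)))
print('eye',T(np.array([w['eye']])),w['eye'][2])
s=dict(np.load('pics/s2.npz'))
f=lambda p:[325+(p[0]+.5)/10-.5,160+(p[1]+.5)/10-.5]
print('tri rear -y', [ (T(a[None]),a[2],e) for a,e in [tri(w,g((224,91)),s,f((118,112)))]], 'rear +y',[ (T(a[None]),a[2],e) for a,e in [tri(w,g((442,92)),s,f((290,103)))]])
print('roller bore',T(onz(s,[f((160,300))],.027)))
```

```text
0.003 rear [[-123.4  -24.2]
 [-123.1   25.4]] front [[-44.6 -25.6]
 [-44.5  27. ]]
0.02 rear [[-129.5  -22.5]
 [-129.2   23.7]] front [[-56.  -23.8]
 [-55.9  25.3]]
0.03 rear [[-133.1  -21.5]
 [-132.8   22.8]] front [[-62.7 -22.7]
 [-62.6  24.3]]
0.035 rear [[-134.9  -21. ]
 [-134.6   22.3]] front [[-66.  -22.2]
 [-66.   23.8]]
0.04 rear [[-136.7  -20.5]
 [-136.4   21.8]] front [[-69.4 -21.7]
 [-69.3  23.3]]
eye [[-214.5    1.2]] 0.25653751714140793
tri rear -y [(array([[-133.4,  -21.9]]), np.float64(0.030474326390710516), np.float64(0.0008353145693199561))] rear +y [(array([[-132.7,   24.3]]), np.float64(0.030865841594358706), np.float64(0.0033313235307892235))]
roller bore [[-51.3 -31. ]]
```

```bash
python3 -c "
from h import *
plan(.459,.2477,.0105,80.4)"
```

```text
t 48.18 pos [0.4267 0.2528 0.112 ] yaw 80.39 tilt [-5.e-04 -5.e-04 -1.e+00] turn rz units -0.0 shift units [0.01 1.31 4.06] F [ 0.1  0.2 -0.8] open 0.0814
```

step_arm(increments="0 0.65 0.3 0 0 0; 0 0.65 0.6 0 0 0; 0 0 0.9 0 0 0; 0 0 0.9 0 0 0; 0 0 0.8 0 0 0; 0 0 0.3 0 0 0; 0 0 0.1 0 0 0; 0 0 0 0 0 0; 0 0 0 0 0 0; 0 0 0 0 0 0")

```text
t: 49.02
tool_pos: [0.46, 0.2481, 0.0165]
tool_rot: [2.399, 2.027, 0.004]
contact_force: [0.6, 0.2, 0.6]
opening: 0.081
```

step_arm(increments="0 0 0 0 0 0; 0 0 0 0 0 0; 0 0 0 0 0 0; 0 0 0 0 0 0; 0 0 0 0 0 0; 0 0 0 0 0 0; 0 0 0 0 0 0; 0 0 0 0 0 0; 0 0 0 0 0 0; 0 0 0 0 0 0; 0 0 0 0 0 0", fingers=-1)

```text
t: 49.93
tool_pos: [0.4594, 0.248, 0.0159]
tool_rot: [2.4, 2.027, 0.002]
contact_force: [-0.4, 0.3, 4.5]
opening: 0.0439
```

step_arm(increments="0 0 -0.1 0 0 0; 0 -0.15 0 0 0 0; 0 -0.25 0 0 0 0; 0 -0.12 0 0 0 0; 0 0 0 0 0 0; 0 0 0 0 0 0; 0 0 0 0 0 0")

```text
t: 50.52
tool_pos: [0.4459, 0.2498, 0.0174]
tool_rot: [2.4, 2.028, -0.0]
contact_force: [0.0, -0.6, -1.0]
opening: 0.0442
```

```bash
python3 -c "
from h import *
plan(.459,.2477,.0105,80.4)
snap('wrist','w21');snap('scene','s3')
a=cv2.imread('pics/s3.png');cv2.imwrite('pics/c17.png',cv2.resize(a[140:260,290:420],None,fx=5,fy=5,interpolation=cv2.INTER_CUBIC))"
```

```text
t 50.52 pos [0.4459 0.2498 0.0174] yaw 80.39 tilt [-0.e+00 -1.e-04 -1.e+00] turn rz units -0.0 shift units [0.   0.53 0.28] F [ 0.  -0.6 -1. ] open 0.0442
```

View pics/w21.png

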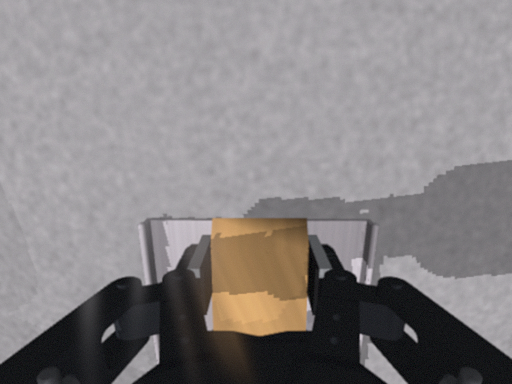

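View pics/c17.png

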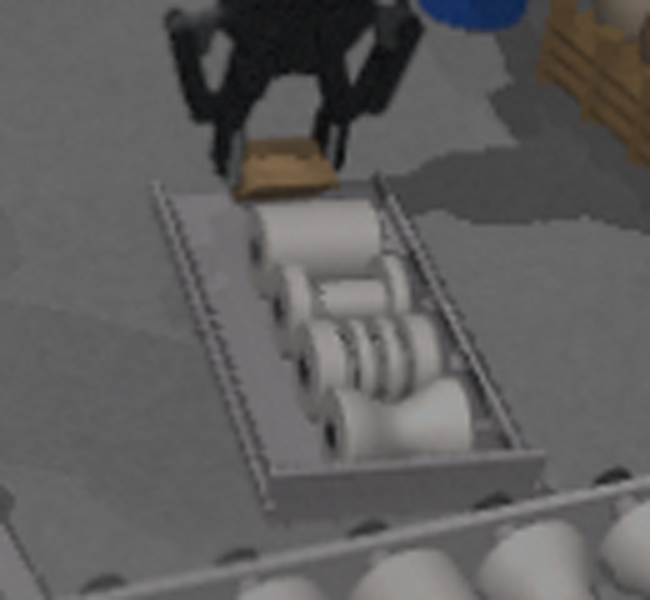

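step_arm(increments="0 0.06 0.07 0 0 0; 0 0 0 0 0 0; 0 0 0 0 0 0")

```text
t: 50.87
tool_pos: [0.4478, 0.2497, 0.016]
tool_rot: [-2.4, -2.027, -0.0]
contact_force: [-0.6, 1.6, 1.2]
opening: 0.0441
```

step_arm(increments="0 0 0 0 0 0; 0 0 0 0 0 0; 0 0 0 0 0 0; 0 0 0 0 0 0; 0 0 0 0 0 0; 0 0 0 0 0 0", fingers=0.6)

```text
t: 51.37
tool_pos: [0.4475, 0.2496, 0.0158]
tool_rot: [2.4, 2.027, -0.0]
contact_force: [0.0, -0.4, -0.1]
opening: 0.0684
```

```bash
python3 -c "
from h import *
plan(.459,.2477,.0105,80.4)
snap('wrist','w22');snap('scene','s4')
a=cv2.imread('pics/s4.png');cv2.imwrite('pics/c18.png',cv2.resize(a[140:260,290:420],None,fx=5,fy=5,interpolation=cv2.INTER_CUBIC))"
```

```text
t 51.37 pos [0.4475 0.2496 0.0158] yaw 80.38 tilt [-0.e+00 -1.e-04 -1.e+00] turn rz units -0.0 shift units [0.   0.47 0.21] F [ 0.  -0.4 -0.1] open 0.0684
```

View pics/w22.png

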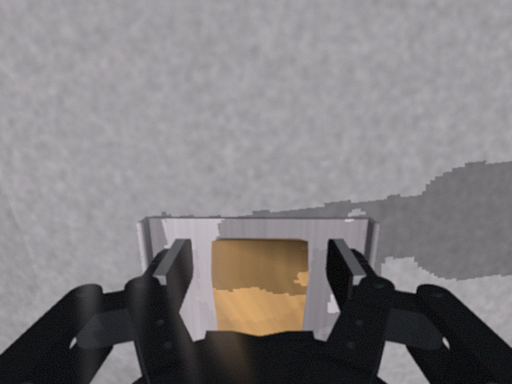

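View pics/c18.png

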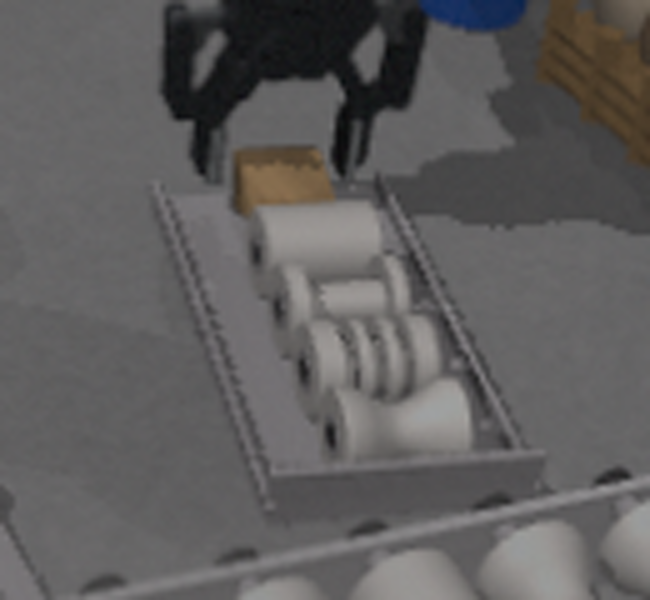

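step_arm(increments="0 0 -0.6 0 0 0; 0 0 -1 0 0 0; 0 0 -1 0 0 0; 0 -0.5 -1 0 0 0; 0 -0.8 -0.6 0 0 0; 0 0 0 0 0 0; 0 0 0 0 0 0", fingers=0.9)

```text
t: 52.05
tool_pos: [0.4158, 0.2554, 0.1216]
tool_rot: [2.398, 2.028, 0.004]
contact_force: [-0.2, -0.1, 0.0]
opening: 0.0809
```

Run:
```python
from h import *
plan(.459,.2477,.0105,80.4)
snap('wrist','w23')
a=cv2.imread('pics/w23.png')[180:340,175:345]
b=cv2.resize(a,None,fx=3.7,fy=3.7,interpolation=cv2.INTER_CUBIC)
cv2.imwrite('pics/c19.png',np.clip((b.astype(float)-50)*1.4,0,255).astype(np.uint8))
```

```text
t 52.05 pos [0.4158 0.2554 0.1216] yaw 80.44 tilt [ 2.6e-03  8.0e-04 -1.0e+00] turn rz units 0.01 shift units [-0.01  1.76  4.45] F [-0.2 -0.1  0. ] open 0.0809
```

View pics/c19.png

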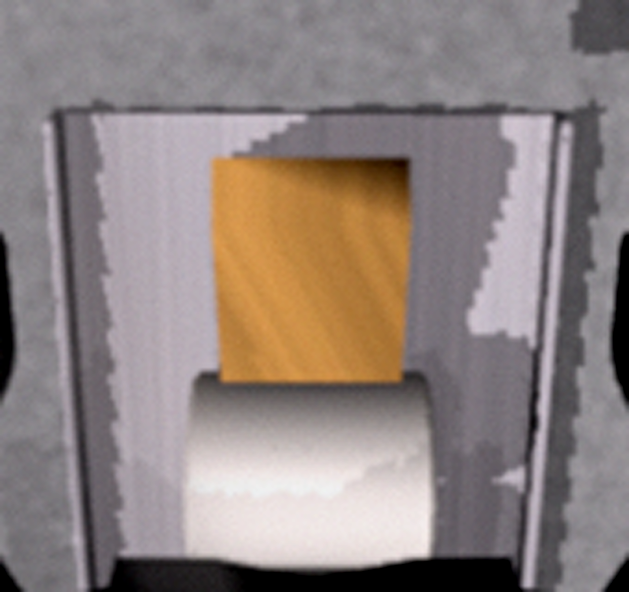

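Run:
```python
from h import *
w=dict(np.load('pics/w23.npz'))
y=np.array([.1668,.986]);x=np.array([.986,-.1668]);o=np.array([.5697,.2277])
def T(p): q=p[:,:2]-o; return (np.c_[q@x,q@y]*1000).round(1)
g=lambda p:[175+(p[0]+.5)/3.7-.5,180+(p[1]+.5)/3.7-.5]
for z in (.003,.006,.01,.015,.02,.03,.035,.04): print(z,'rear',T(onz(w,[g((213,158)),g((410,158))],z)).tolist(),'front',T(onz(w,[g((221,382)),g((403,382))],z)).tolist())
print('roller near side',T(onz(w,[g((195,385)),g((425,385))],.027)).tolist())
```

```text
0.003 rear [[-122.5, -24.0], [-122.5, 26.4]] front [[-56.5, -23.6], [-56.5, 26.3]]
0.006 rear [[-123.7, -23.7], [-123.7, 26.1]] front [[-58.5, -23.3], [-58.4, 26.0]]
0.01 rear [[-125.3, -23.3], [-125.3, 25.7]] front [[-61.1, -23.0], [-61.0, 25.6]]
0.015 rear [[-127.3, -22.8], [-127.3, 25.3]] front [[-64.3, -22.5], [-64.3, 25.2]]
0.02 rear [[-129.3, -22.3], [-129.2, 24.8]] front [[-67.6, -22.0], [-67.5, 24.7]]
0.03 rear [[-133.2, -21.4], [-133.2, 23.8]] front [[-74.0, -21.1], [-74.0, 23.7]]
0.035 rear [[-135.2, -20.9], [-135.2, 23.3]] front [[-77.3, -20.6], [-77.3, 23.2]]
0.04 rear [[-137.2, -20.4], [-137.2, 22.8]] front [[-80.5, -20.1], [-80.5, 22.8]]
roller near side [[-71.2, -27.9], [-71.2, 29.5]]
```

```bash
python3 -c "
from h import *
plan(.4478,.2498,.013,80.4)"
```

```text
t 52.1 pos [0.4155 0.2549 0.1204] yaw 80.41 tilt [ 4.e-04 -2.e-04 -1.e+00] turn rz units 0.0 shift units [0.01 1.31 4.3 ] F [-0.2 -0.4  0.1] open 0.0811
```

step_arm(increments="0 0.65 0.3 0 0 0; 0 0.65 0.6 0 0 0; 0 0 0.9 0 0 0; 0 0 0.9 0 0 0; 0 0 0.8 0 0 0; 0 0 0.5 0 0 0; 0 0 0.24 0 0 0; 0 0 0 0 0 0; 0 0 0 0 0 0; 0 0 0 0 0 0")

```text
t: 52.93
tool_pos: [0.4486, 0.25, 0.016]
tool_rot: [2.399, 2.027, 0.003]
contact_force: [0.5, -0.3, -0.1]
opening: 0.0811
```

step_arm(increments="0 0 0 0 0 0; 0 0 0 0 0 0; 0 0 0 0 0 0; 0 0 0 0 0 0; 0 0 0 0 0 0; 0 0 0 0 0 0; 0 0 0 0 0 0; 0 0 0 0 0 0; 0 0 0 0 0 0; 0 0 0 0 0 0", fingers=-1, newtons=30)

```text
t: 53.77
tool_pos: [0.4482, 0.25, 0.0158]
tool_rot: [2.4, 2.027, 0.002]
contact_force: [-1.5, 0.2, 6.4]
opening: 0.0445
```

step_arm(increments="0 0 -0.04 0 0 0; 0 -0.12 0 0 0 0; 0 -0.16 0 0 0 0; 0 -0.08 0 0 0 0; 0 0 0 0 0 0; 0 0 0 0 0 0; 0 0 0 0 0 0")

```text
t: 54.35
tool_pos: [0.4383, 0.2511, 0.0158]
tool_rot: [-2.399, -2.027, 0.001]
contact_force: [-0.9, 0.6, 2.7]
opening: 0.0443
```

step_arm(increments="0 0 0 0 0 0; 0 0 0 0 0 0; 0 0 0 0 0 0; 0 0 0 0 0 0; 0 0 0 0 0 0; 0 0 0 0 0 0", fingers=0.6)

```text
t: 54.85
tool_pos: [0.4385, 0.251, 0.0156]
tool_rot: [-2.4, -2.027, 0.0]
contact_force: [-0.4, 0.3, -0.6]
opening: 0.0686
```

step_arm(increments="0 0 -0.6 0 0 0; 0 0 -1 0 0 0; 0 0 -1 0 0 0; 0 -0.5 -1 0 0 0; 0 -0.8 -0.6 0 0 0; 0 0 0 0 0 0; 0 0 0 0 0 0", fingers=0.9)

```text
t: 55.43
tool_pos: [0.4069, 0.2568, 0.1216]
tool_rot: [2.398, 2.028, 0.004]
contact_force: [0.1, -0.0, -0.2]
opening: 0.0813
```

Run:
```python
from h import *
plan(.459,.2477,.0105,80.4)
snap('wrist','w24')
a=cv2.imread('pics/w24.png')[180:340,175:345]
b=cv2.resize(a,None,fx=3.7,fy=3.7,interpolation=cv2.INTER_CUBIC)
cv2.imwrite('pics/c20.png',np.clip((b.astype(float)-50)*1.4,0,255).astype(np.uint8))
```

```text
t 55.43 pos [0.4069 0.2568 0.1216] yaw 80.44 tilt [ 2.5e-03  8.0e-04 -1.0e+00] turn rz units 0.01 shift units [-0.01  2.12  4.44] F [ 0.1 -0.  -0.2] open 0.0813
```

View pics/c20.png

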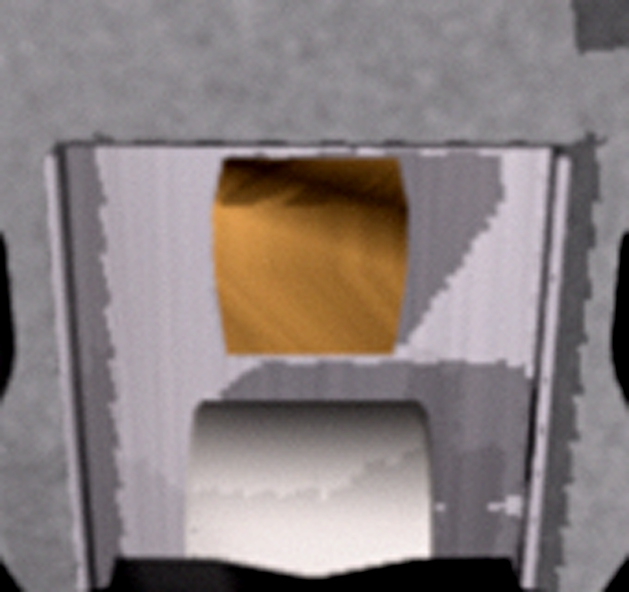

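Run:
```python
from h import *
w=dict(np.load('pics/w24.npz'))
y=np.array([.1668,.986]);x=np.array([.986,-.1668]);o=np.array([.5697,.2277])
def T(p): q=p[:,:2]-o; return (np.c_[q@x,q@y]*1000).round(1)
g=lambda p:[175+(p[0]+.5)/3.7-.5,180+(p[1]+.5)/3.7-.5]
print('heel bot',T(onz(w,[g((222,158)),g((400,158))],.003)).tolist(),'heel top',T(onz(w,[g((213,206)),g((408,206))],.035)).tolist(),'thin',T(onz(w,[g((227,354)),g((395,354))],.006)).tolist())
plan(.4165,.2545,.04,80.4)
```

```text
heel bot [[-131.5, -21.7], [-131.5, 23.9]] heel top [[-132.5, -21.2], [-132.5, 23.2]] thin [[-76.2, -21.5], [-76.2, 23.6]]
t 55.48 pos [0.4066 0.2564 0.1204] yaw 80.41 tilt [ 4.e-04 -1.e-04 -1.e+00] turn rz units 0.0 shift units [-0.01  0.4   3.22] F [ 0.   0.5 -1. ] open 0.0812
```

step_arm(increments="0 0 0.4 0 0 0; 0 0 0.8 0 0 0; 0 0 0.8 0 0 0; 0 0 0.8 0 0 0; 0 0 0.7 0 0 0; 0 0 0.5 0 0 0; 0 0 0.2 0 0 0; 0 0 0 0 0 0; 0 0 0 0 0 0; 0 0 0 0 0 0; 0 0 0 0 0 0", fingers=-1)

```text
t: 56.4
tool_pos: [0.4075, 0.2568, 0.0167]
tool_rot: [2.399, 2.027, 0.003]
contact_force: [0.3, 0.0, 0.4]
opening: -0.0001
```

```bash
python3 -c "
from h import *
plan(.4463,.2498,.011,80.4)
snap('wrist','w25')"
```

```text
t 56.4 pos [0.4075 0.2568 0.0167] yaw 80.38 tilt [ 1.7e-03  7.0e-04 -1.0e+00] turn rz units -0.0 shift units [-0.02  1.58  0.23] F [0.3 0.  0.4] open -0.0001
```

View pics/w25.png

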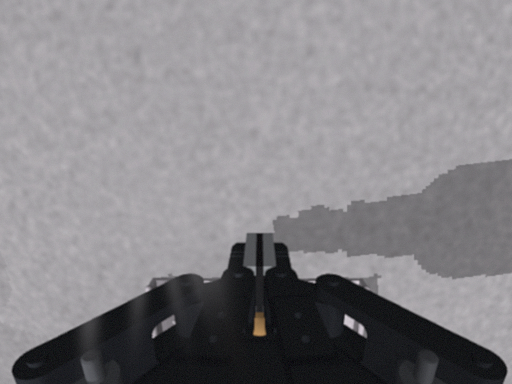

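step_arm(increments="0 0.2 0.2 0 0 0; 0 0.25 0 0 0 0; 0 0.25 0 0 0 0; 0 0.2 0 0 0 0; 0 0.2 0 0 0 0; 0 0 0 0 0 0; 0 0 0 0 0 0")

```text
t: 57.03
tool_pos: [0.4342, 0.2518, 0.0109]
tool_rot: [2.4, 2.027, 0.0]
contact_force: [-1.1, -0.8, -1.1]
opening: 0.0003
```

step_arm(increments="0 0.1 0 0 0 0; 0 0.1 0 0 0 0; 0 0 0 0 0 0; 0 0 0 0 0 0")

```text
t: 57.37
tool_pos: [0.4387, 0.2511, 0.0108]
tool_rot: [2.4, 2.027, 0.0]
contact_force: [-0.4, -0.6, 0.7]
opening: -0.0003
```

step_arm(increments="0 0.06 0 0 0 0; 0 0 0 0 0 0; 0 0 0 0 0 0")

```text
t: 57.62
tool_pos: [0.4401, 0.2509, 0.0108]
tool_rot: [2.4, 2.028, 0.0]
contact_force: [-0.4, 0.1, -0.8]
opening: -0.0001
```

step_arm(increments="0 0.06 0 0 0 0; 0 0.06 0 0 0 0; 0 0 0 0 0 0; 0 0 0 0 0 0")

```text
t: 57.95
tool_pos: [0.4433, 0.2503, 0.0109]
tool_rot: [2.4, 2.027, 0.0]
contact_force: [0.4, -0.2, -0.1]
opening: 0.0
```

step_arm(increments="0 0.06 0 0 0 0; 0 0 0 0 0 0; 0 0 0 0 0 0")

```text
t: 58.2
tool_pos: [0.4444, 0.2501, 0.0108]
tool_rot: [-2.4, -2.027, 0.001]
contact_force: [-2.1, 0.8, 1.2]
opening: 0.0002
```

step_arm(increments="0 0.06 0 0 0 0; 0 0 0 0 0 0; 0 0 0 0 0 0")

```text
t: 58.45
tool_pos: [0.445, 0.25, 0.0107]
tool_rot: [-2.398, -2.026, 0.003]
contact_force: [-4.9, 0.5, 2.8]
opening: 0.0004
```

step_arm(increments="0 0.05 0 0 0 0; 0 0 0 0 0 0; 0 0 0 0 0 0")

```text
t: 58.7
tool_pos: [0.4461, 0.2498, 0.0107]
tool_rot: [-2.398, -2.026, 0.003]
contact_force: [-4.7, 1.5, 3.5]
opening: -0.0001
```

step_arm(increments="0 0.05 0 0 0 0; 0 0 0 0 0 0; 0 0 0 0 0 0")

```text
t: 58.95
tool_pos: [0.4474, 0.2496, 0.0107]
tool_rot: [-2.398, -2.026, 0.003]
contact_force: [-4.3, 0.8, 3.2]
opening: -0.0001
```

step_arm(increments="0 0.05 0 0 0 0; 0 0 0 0 0 0; 0 0 0 0 0 0")

```text
t: 59.2
tool_pos: [0.4487, 0.2494, 0.0106]
tool_rot: [-2.398, -2.026, 0.003]
contact_force: [-4.8, 0.7, 3.1]
opening: -0.0
```

```bash
python3 -c "
from h import *
plan(.4463,.2498,.011,80.4)
snap('scene','s5')
a=cv2.imread('pics/s5.png');cv2.imwrite('pics/c21.png',cv2.resize(a[140:260,290:420],None,fx=5,fy=5,interpolation=cv2.INTER_CUBIC))"
```

```text
t 59.2 pos [0.4487 0.2494 0.0106] yaw 80.38 tilt [-2.6e-03  1.0e-04 -1.0e+00] turn rz units -0.0 shift units [ 0.   -0.1  -0.01] F [-4.8  0.7  3.1] open -0.0
```

View pics/c21.png

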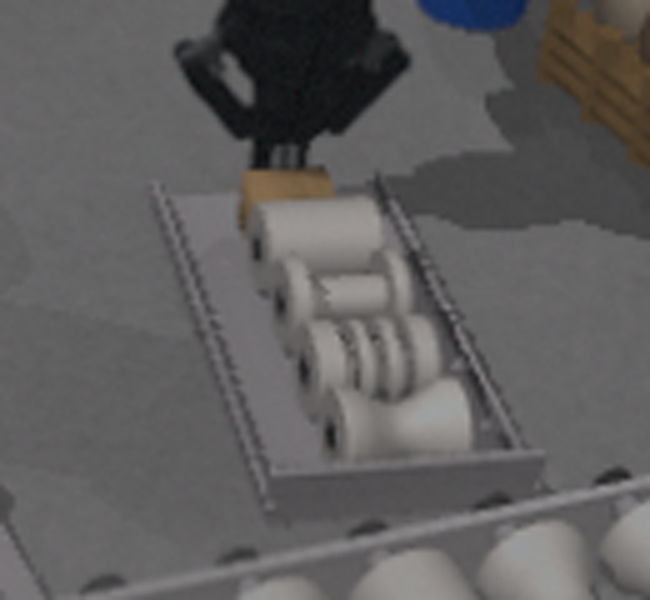

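step_arm(increments="0 -0.2 0 0 0 0; 0 -0.4 0 0 0 0; 0 -0.6 0 0 0 0; 0 0 0 0 0 0; 0 0 0 0 0 0")

```text
t: 59.67
tool_pos: [0.4195, 0.2542, 0.0106]
tool_rot: [2.398, 2.028, 0.0]
contact_force: [0.2, -0.4, 1.0]
opening: -0.0
```

```bash
python3 -c "
from h import *
plan(.4463,.2498,.011,80.4)
s=snap('scene','s6')
a=cv2.imread('pics/s6.png');cv2.imwrite('pics/c22.png',cv2.resize(a[140:260,290:420],None,fx=5,fy=5,interpolation=cv2.INTER_CUBIC))"
```

```text
t 59.67 pos [0.4195 0.2542 0.0106] yaw 80.45 tilt [ 5.e-04 -2.e-04 -1.e+00] turn rz units 0.01 shift units [ 0.    1.08 -0.01] F [ 0.2 -0.4  1. ] open -0.0
```

View pics/c22.png

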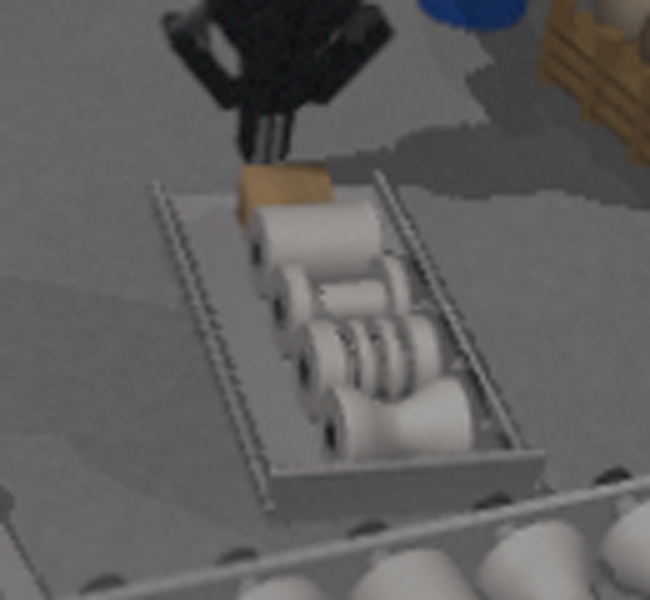

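step_arm(increments="0 -0.4 -0.8 0 0 0; 0 0 -1 0 0 0; 0 0 -1 0 0 0; 0 0.5 -1 0 0 0; 0 0.5 -0.8 0 0 0; 0 0.5 -0.6 0 0 0; 0 0 0 0 0 0; 0 0 0 0 0 0; 0 0 0 0 0 0")

```text
t: 60.47
tool_pos: [0.4464, 0.2493, 0.1394]
tool_rot: [-2.399, -2.027, 0.003]
contact_force: [-0.3, 0.1, 0.3]
opening: -0.0003
```

Run:
```python
from h import *
plan(.459,.2477,.0105,80.4)
snap('wrist','w26')
a=cv2.imread('pics/w26.png')[140:300,175:345]
b=cv2.resize(a,None,fx=3.7,fy=3.7,interpolation=cv2.INTER_CUBIC)
cv2.imwrite('pics/c23.png',b)
```

```text
t 60.47 pos [0.4464 0.2493 0.1394] yaw 80.37 tilt [-2.1e-03 -7.0e-04 -1.0e+00] turn rz units -0.0 shift units [0.02 0.51 5.16] F [-0.3  0.1  0.3] open -0.0003
```

View pics/c23.png

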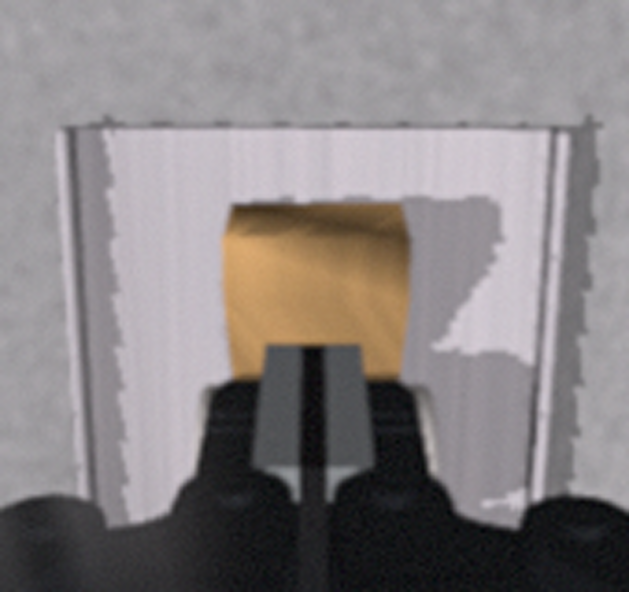

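View pics/w26.png

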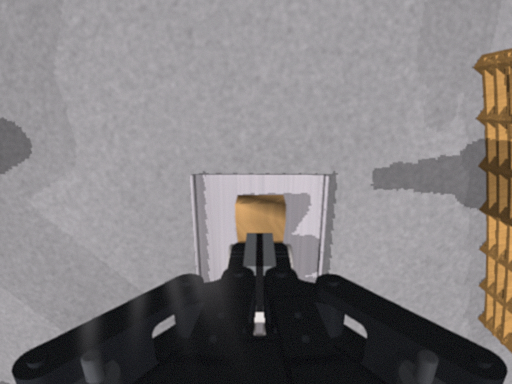

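step_arm(increments="0 0.6 -0.9 0 0 0; 0 0.6 -0.9 0 0 0; 0 0.6 -0.9 0 0 0; 0 0.6 -0.9 0 0 0; 0 0.6 -0.8 0 0 0; 0 0 0 0 0 0; 0 0 0 0 0 0; 0 0 0 0 0 0", fingers=1)

```text
t: 61.18
tool_pos: [0.5196, 0.237, 0.2482]
tool_rot: [-2.398, -2.027, 0.006]
contact_force: [-0.3, 0.1, 0.2]
opening: 0.0854
```

Run:
```python
from h import *
plan(.459,.2477,.0105,80.4)
snap('wrist','w27')
a=cv2.imread('pics/w27.png')[100:300,170:350]
b=cv2.resize(a,None,fx=3,fy=3,interpolation=cv2.INTER_CUBIC)
cv2.imwrite('pics/c24.png',b)
w=dict(np.load('pics/w26.npz'))
y=np.array([.1668,.986]);x=np.array([.986,-.1668]);o=np.array([.5697,.2277])
def T(p): q=p[:,:2]-o; return (np.c_[q@x,q@y]*1000).round(1)
g=lambda p:[175+(p[0]+.5)/3.7-.5,140+(p[1]+.5)/3.7-.5]
print('heel bot',T(onz(w,[g((231,204)),g((404,204))],.003)).tolist(),'top',T(onz(w,[g((224,237)),g((410,240))],.035)).tolist(),'tray edge',T(onz(w,[g((100,127)),g((520,127))],.003)).tolist())
```

```text
t 61.18 pos [0.5196 0.237  0.2482] yaw 80.41 tilt [-0.004 -0.001 -1.   ] turn rz units 0.0 shift units [ 0.02 -2.46  9.51] F [-0.3  0.1  0.2] open 0.0854
heel bot [[-114.0, -21.4], [-114.0, 24.6]] top [[-115.1, -20.7], [-114.3, 23.4]] tray edge [[-134.9, -55.1], [-134.8, 54.4]]
```

View pics/c24.png

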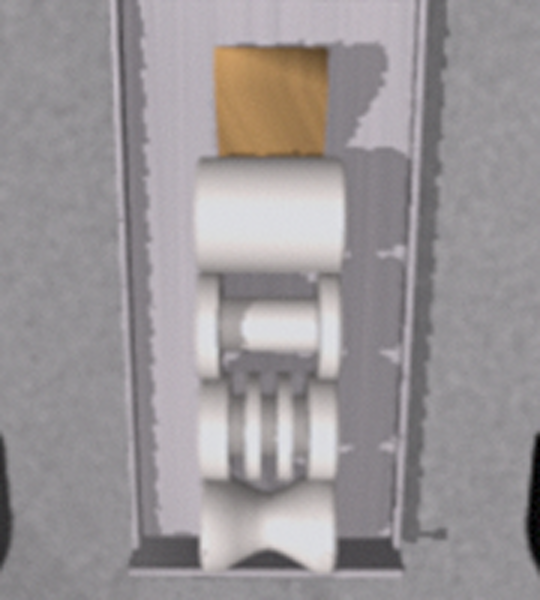

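Run:
```python
from h import *
snap('wrist','w28'); snap('top','t5')
w=dict(np.load('pics/w27.npz')); raw=cv2.imread('pics/w27.png').astype(int)
y=np.array([.1668,.986]);x=np.array([.986,-.1668]);o=np.array([.5697,.2277])
g=lambda p:[170+(p[0]+.5)/3-.5,100+(p[1]+.5)/3-.5]
for c in (239,241,243): print(c,raw[150:292,c].sum(1)//3)
def axis(uv,side,z0=.027,r=.024):
    e,v=ray(w,[uv]);v=v[0]
    ex=(e[:2]-o)@x; vx=v[:2]@x; ez=e[2]; vz=v[2]
    n=np.hypot(vx,vz)
    # distance of (X,z0) from line = r
    # cross((X-ex, z0-ez),(vx,vz))/n = +-r
    s=[( (z0-ez)*vx + k*r*n)/vz+ex for k in(1,-1)]
    return np.round(np.array(s)*1000,1)
for n,r in [('plain near',158),('plain far',272.5),('flanged far',379),('grooved far',480),('waisted far',568)]:
    print(n,axis(g((212,r)),0))
```

```text
239 [182 171 142 122 135 149 162 172 179 185 193 196 203 208 211 216 218 218
 220 220 220 220 221 221 220 220 221 219 220 218 215 214 210 204 199 193
 184 176 165 151 133 114 128 141 153 162 169 178 184 189 196 200 207 213
 218 219 220 222 220 221 223 221 222 221 221 221 219 219 218 215 210 205
 199 190 180 161 131 119 131 145 158 164 170 180 185 190 197 203 208 213
 216 219 220 220 221 220 220 221 219 220 218 219 218 216 212 211 204 194
 181 153 124 126 138 146 153 162 168 175 180 186 192 199 203 207 210 213
 217 215 216 217 220 218 217 210 208 210 210 204 197 187 177 166]
241 [173 166 136 125 138 151 160 169 178 185 192 197 204 206 213 216 218 220
 220 220 220 220 219 221 220 220 220 219 218 218 216 212 211 204 199 193
 186 174 163 151 133 114 124 138 151 157 166 173 181 187 193 198 199 196
 200 202 207 208 207 209 210 208 209 208 209 211 219 219 217 213 209 207
 199 193 183 161 132 126 131 143 154 160 170 179 182 190 193 200 206 212
 216 219 220 220 220 220 221 220 220 220 220 219 218 217 214 211 204 196
 183 157 123 121 130 140 147 153 162 168 174 177 183 190 193 197 201 204
 206 210 212 212 215 211 215 210 207 206 202 196 188 179 172 168]
243 [127 122 110 117 136 147 161 169 178 184 193 196 200 206 212 215 219 219
 220 219 222 220 221 220 221 221 219 219 219 219 217 213 211 205 200 192
 184 176 165 152 132 102  96 101 104 102  98 100 102 107 115 123 132 132
 136 143 149 156 156 156 145 143 141 137 134 131 121 119 115 121 123 122
 116 116 116 117 115 123 135 143 155 162 170 176 181 188 197 201 205 213
 214 220 220 220 220 222 221 221 222 222 222 222 219 220 218 214 207 199
 187 159 124 116 120 129 140 149 152 158 167 171 176 182 184 186 193 196
 197 199 202 204 204 205 204 202 201 199 194 191 181 169 164 166]
plain near [-94.2 -45.8]
plain far [-46.2   3.5]
flanged far [ 1.4 53.1]
grooved far [ 49.6 104.2]
waisted far [ 94.7 152.4]
```

step_arm(increments="0 0 -0.5 0 0 0; 0 0 0 0 0 0; 0 0 0 0 0 0; 0 0 0 0 0 0; 0 0 0 0 0 0; 0 0 0 0 0 0; 0 0 0 0 0 0; 0 0 0 0 0 0; 0 0 0 0 0 0; 0 0 0 0 0 0; 0 0 0 0 0 0; 0 0 0 0 0 0")

```text
t: 62.33
tool_pos: [0.5212, 0.2371, 0.2633]
tool_rot: [-2.4, -2.027, 0.0]
contact_force: [0.4, -0.1, 0.0]
opening: 0.0855
```

Run:
```python
from h import *
plan(.459,.2477,.0105,80.4)
snap('wrist','w29');snap('scene','s7')
a=cv2.resize(cv2.imread('pics/w29.png')[90:290,170:350],None,fx=2.2,fy=2.5)
b=cv2.resize(cv2.imread('pics/s7.png')[150:250,305:405],(400,500))
cv2.imwrite('pics/c25.png',np.hstack([a,b]))
```

```text
t 62.33 pos [0.5212 0.2371 0.2633] yaw 80.39 tilt [-1.e-04  0.e+00 -1.e+00] turn rz units -0.0 shift units [ 0.   -2.52 10.11] F [ 0.4 -0.1  0. ] open 0.0855
```

View pics/c25.png

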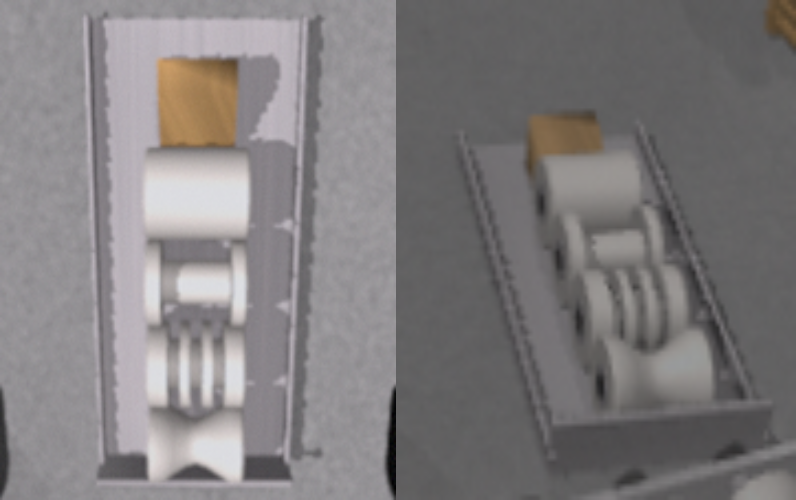

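The row is close, in order, against the stop, with the chock flat and its thin edge under the plain roller; nothing has drifted.

```bash
python3 -c "
from station import ctrl
print(ctrl.finish_job(), ctrl.get_obs()['t'])"
```

```text
the job is handed in; nothing more can be done
the job is handed in; nothing more can be done
```

The four rollers now lie in the tray in rack order from the end stop: waisted, grooved, flanged, plain. The wedge chocks the plain one. I handed the job in a little after 62 s on the robot's clock, with the arm clear of everything.

**Last checks**
- **Rollers:** the axes measured about 95, 50, 1 and −46 mm along the tray. The tight-row values are 97, 49, 1 and −47 mm. The waisted roller's 95 mm is a rougher reading, because its edge is hard to see against the stop's shadow.
- **Chock:** its heel is at −114 mm, against −115 mm expected. The heel's top and bottom edges line up, so it sits flat on the floor. Nothing had drifted in pictures taken about a second apart.

**What went wrong and was mended**
- **Tilted chock:** it turned thin edge up in the grip while I carried it, and then leaned against the plain roller. I drew it back in two tries until it dropped flat, then pushed it in from the heel with the fingers shut.
- **Overpush:** I pushed it a few millimetres too far and lifted the plain roller slightly. When I pulled the fingers away, the roller and chock settled to the positions above.
- **Disagreeing reading:** the oblique scene camera, early on, put the roller axes about 2 to 4 mm nearer the robot than nominal. I put that down to calibration, because the roller spacings and the contact forces at each placing indicated a tight row.

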